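# Hang the ear defenders on the bench hanger

## Task

Pick up the ear defenders lying on the bench and hang them on the steel bar of the hanger: headband squarely across the bar between its end flange and the post, one cup hanging down on each side, hanging straight. Lower them gently and keep hold until the bar is carrying them, then let go and take your hand away; leave the screwdriver, the wooden block and the parts bin where they are.

Things in the scene. Friction and masses are not known exactly. Their poses are not given: they have to be found in the camera images.
- muffs: Rigid ear defenders, 160 to 260 g: black headband, two grey cups. They start lying on the flat sides of the cups, loop level, crown roughly to the robot's right. Origin midway between the cups, on the bench as they lie. Own x from crown to cups, y across from cup to cup, z out of the loop plane (up at the start). To hang, own x points down. Free gap between the cushions 80 mm.
- crown (a point): Middle of the inner face of the headband's crown, to rest on the bar; at (-120, 0, 30) mm in ear-defender axes. Headband strip 8 thick, 20 wide (z 20 to 40): straight crown from y -25 to +25 (outer face x = -128), sloping shoulders through (-108, +-52), straight legs at y = +-66 from x = -75 to the cups
- cup_left (a point): Centre of the cup at own (0, +61, 30) mm: rounded box 66 long (x), 42 wide with its cushion (y 40 to 82), 60 high (z 0 to 60); flat sides
- cup_right (a point): Centre of the like cup at own (0, -61, 30) mm
- hanger: Steel hanger fixed to the bench: base plate 140 x 110 x 12 mm (x -40 to +100 mm), 24 mm square post 259 mm high at x = +74 mm, level round bar 16 mm thick from the post along own -x to a free end. Origin on the bench below bar_top; own x along the bar from free end to post (roughly to the robot's right), z up
- bar_top (a point): Point on the top line of the bar, 235 mm above the bench, where the headband should rest; axes as the hanger. The bar is bare from x = -24 to +62 mm of here; a flange 24 mm in diameter, x -29 to -24, closes the free end
- screwdriver: Screwdriver, about 200 mm long, lying on the bench before the robot (leave alone)
- gong_block: Dark wooden block 140 x 100 x 35 mm with a steel disc on top, to the left (leave alone)
- parts_bin: Open grey parts bin 170 x 110 x 60 mm, to the right (leave alone)
Things that resemble listed ones, but are neither listed nor needed, are in the scene too. What is shaped like the muffs but pink is not meant. Of the things that look like the hanger, the larger one is meant.

How it is judged:
By the outcome, as a careful person would: the job done as asked, in the order asked, and still so for the second after the job is handed in, with the robot touching nothing.
It also fails if it takes over 67 s, if anything falls off the work surface, if the arm or the gripper's body presses on something with over 40 N, if the wrist force passes 120 N, or if a joint passes its speed limit or range.

## Robot

A 6-joint arm with a two-finger parallel gripper is mounted at the origin on the work surface. World frame = base frame: x ahead of the robot, y to its left, z up, the work surface at z = 0. Lengths are in m, angles in rad, forces in N, time in s.
With the tool pointing down it reaches from about 0.35 to 0.85 m from the base axis. Payload 8.1 kg.
Tool frame: the origin (TCP) lies at the very end of the fingers, on their centre line; the grasp point (between the pads) lies 19 mm behind it; z points along the fingers, y is the line along which they close (so a half turn about z gives the same grasp; the last joint's range is limited). The gripper opens to 93 mm and grips with 3 to 60 N. Pads are 15 mm wide; open, the fingers measure 128 mm over their backs; the gripper's body (75 mm by 188 mm) begins 65 mm behind the grasp point.
Start: joints at [-1.354, 0.13, 1.488, -0, 1.523, -0.085], TCP at [0.178, -0.573, 0.219] pointing down, gripper open.
Joint ranges: [-2.96, 2.96], [-0.89, 2.26], [0.02, 2.5], [-1.34, 4.48], [0, 2.73], [-2.66, 2.66]. Speed limits (rad/s): [2.39, 2.39, 2.79, 3.14, 3.14, 3.14].

## Interface

Orientations are given as a rotation vector (axis times angle).
In Python, from plant import robot, imaging gives the robot as it stands.
- The arm moves only by the tool jog_arm, never from a script. Its argument "rows" is a list of rows, each a list of 2 entries, a list of its own where there are three numbers: the shift along the tool's x, y, z each as a share of 0.2 m, from -1 to 1, then the turn, a rotation vector about the tool's x, y, z each as a share of pi/2 rad, from -1 to 1. A call has 1 to 5 rows; each row is the pose to reach, as a shift and turn from the pose commanded when the call began, along the tool's axes at that moment; what a row does not reach only later rows make up. A row lasts 1/10 s, in which the tool goes at most 50 mm and 8.59 degrees, less where a joint would pass 70% of its speed; a pose out of reach is approached as far as the arm can. A call with a number of a shift or a turn outside -1 to 1 is refused whole. A call with a gripper value outside its range is refused whole. "hand" is the closure, from -1 (fully open) to 1 (shut), set as the call begins (left out, the last holds). The fingers move at their own pace and stop on an object; "squeeze" is the grip in N (left out, the last holds). Time passes only in rows, so rows that repeat a pose let the fingers close. It gives the time, the measured TCP pose, the force, the opening and the grip force at its end, in the units of the state.
- robot.read_state(): the state, without advancing time (a new reading comes with each control period).
- imaging.read_camera(name): name is "side" or "top"; returns a dict with "frame" (384x512x3 uint8, red, green, blue), "vertical_fov" (degrees; the focal length in pixels is half the picture's height over the tangent of half this angle, whatever the lens; pixels are square), "cx", "cy" (the principal point, pixels), "k1" (the pictures are not rectified: a ray, as slopes to the right and down, at radius r is drawn at 1 + k1 r^2 times it, then the intrinsics apply), "R" (3x3) and "t" (3): a world point X has camera coordinates R X + t. Camera axes: x right, y down, z forward; pixel columns grow to the right and rows downward; lengths in m; the calibration is good to about 2 mm. A picture is of the moment at which its call begins. There is no depth.
- robot.close_job(): hands the job in; it is judged then, once.
The state is a dict: "t": time; "q": joint angles; "dq": joint speeds; "joint_torque": joint torques, N m; "tool_pos": TCP position; "orientation": TCP orientation; "force": force on the tool from outside, world axes, zero at the start; "wrist_torque": the same for the moment, N m; "opening": finger opening in m; "gripper_force": force on a finger pad.
Only numpy, scipy, OpenCV 4.12 (cv2) and the standard library are available. Lean on these libraries where they do the work, as an engineer would, in place of code of your own. Each camera call takes 0.05 s, during which the arm holds its last target. There are 200 camera calls.

## Working session

There is one attempt and no reset: what is moved stays moved. The work goes in short steps, Python scripts to look and compute and a tool call to move; the robot and the scene stay as the last step left them, time stands still between calls to the robot, and variables do not carry over. Pictures are saved under pics/ and viewed, at most 10 in all, crops included, and the job is handed in when it is done.

Besides the shell and the picture viewer there is one more tool, called after "Call:" in YAML: its name, and indented under it one key for each argument. jog_arm: Moves the arm, as the interface text tells. Its arguments: {"type":"object","properties":{"rows":{"type":"array"},"hand":{"type":"number"},"squeeze":{"type":"number"}},"required":["rows"]}

```bash
mkdir -p pics; ls; python3 - <<'E'
from plant import robot, imaging
import cv2
for n in("top","side"):
    c=imaging.read_camera(n); cv2.imwrite(f"pics/{n}0.png",c["frame"][:,:,::-1])
    print(n,c["vertical_fov"],c["cx"],c["cy"],c["k1"],c["R"],c["t"])
s=robot.read_state();print(s)
E
```

```text
pics
top 53.11087098123782 247.4920172564824 187.9404591217658 -0.02497994266945387 [[ 0.09576531 -0.9953893   0.00539806]
 [-0.97158819 -0.09465184 -0.21692723]
 [ 0.21643798  0.01552941 -0.97617285]] [-0.04957691  0.5732213   1.39149404]
side 42.10835162398695 255.47143997097967 195.59529634556395 -0.22085865673794453 [[-0.75250906 -0.65843984 -0.01367827]
 [-0.46652451  0.54760506 -0.69461038]
 [ 0.46484943 -0.51631936 -0.71925609]] [0.43790543 0.36572253 1.35218538]
{'t': 0.1, 'q': array([-1.35443792e+00,  1.31072924e-01,  1.48914894e+00,  2.34071026e-05,
        1.52297685e+00, -8.53871016e-02]), 'dq': array([ 0.0009784 , -0.00118644, -0.00103275,  0.00103613, -0.00067922,
        0.00040074]), 'joint_torque': array([ 2.08817197e-03, -5.61342716e+01, -4.93094230e+01,  7.71248317e-02,
        2.91444798e-02, -3.32510501e-05]), 'tool_pos': array([ 0.17824319, -0.57239599,  0.2177117 ]), 'orientation': array([-3.10431938e+00, -4.71941746e-01,  1.28377499e-04]), 'force': array([-1.12776129, -0.19201928,  0.2526282 ]), 'wrist_torque': array([-0.02326128,  0.03623321, -0.02371261]), 'gripper_force': 0.0, 'opening': 0.09307511254747576}
```

View pics/top0.png

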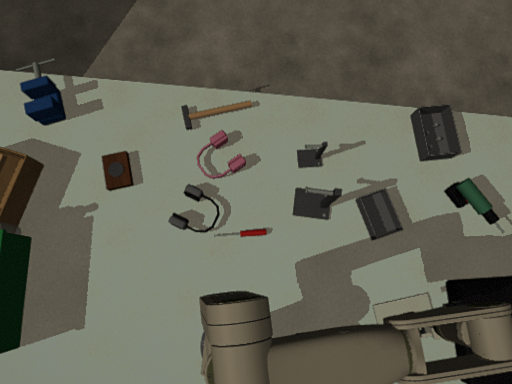

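View pics/side0.png

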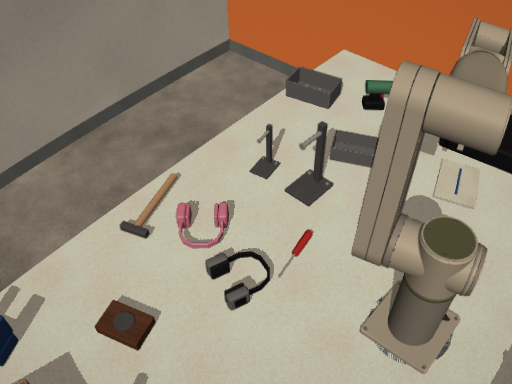

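The top view shows the black muffs with cups at about (194,192) and (180,221) and the crown at (217,212). The larger hanger's base is at (312,203), with its post near (333,195). In the side view the muffs' cups are at (218,265) and (238,295), and the bar runs from about (303,145) to (320,133). Next I'll view enlarged crops.

```bash
cat > h.py <<'E'
import numpy as np, cv2
from scipy.spatial.transform import Rotation as Ro
def K(c):
    f=c["frame"].shape[0]/2/np.tan(np.radians(c["vertical_fov"]/2))
    return np.array([[f,0,c["cx"]],[0,f,c["cy"]],[0,0,1]]),np.array([c["k1"],0,0,0.])
def ray(c,uv):
    k,d=K(c); p=cv2.undistortPoints(np.array(uv,float).reshape(-1,1,2),k,d)[:,0]
    D=np.c_[p,np.ones(len(p))]@c["R"]; return -c["R"].T@c["t"],D/np.linalg.norm(D,axis=1)[:,None]
def plane(c,uv,z):
    o,D=ray(c,uv); return o+D*((z-o[2])/D[:,2])[:,None]
def tri(c1,u1,c2,u2):
    A=np.zeros((3,3));b=np.zeros(3)
    for c,u in((c1,u1),(c2,u2)):
        o,D=ray(c,[u]);P=np.eye(3)-np.outer(D[0],D[0]);A+=P;b+=P@o
    X=np.linalg.solve(A,b);e=[np.linalg.norm(proj(c,X)[0]-u) for c,u in((c1,u1),(c2,u2))]
    return X,e
def proj(c,X):
    k,d=K(c); return cv2.projectPoints(np.array(X,float).reshape(-1,1,3),cv2.Rodrigues(np.array(c["R"]))[0],np.array(c["t"]),k,d)[0][:,0]
E
python3 - <<'E'
import cv2,numpy as np
t=cv2.imread("pics/top0.png");s=cv2.imread("pics/side0.png")
def crop(i,u,v,w=50,h=38):return cv2.resize(i[v:v+h*2,u:u+w*2],(400,300),interpolation=cv2.INTER_CUBIC)
o=np.vstack([np.hstack([crop(t,150,172),crop(t,280,165)]),np.hstack([crop(s,190,238),crop(s,270,115,50,45)[:300]])])
cv2.imwrite("pics/c1.png",o)
E
```

```text
(no output)
```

View pics/c1.png

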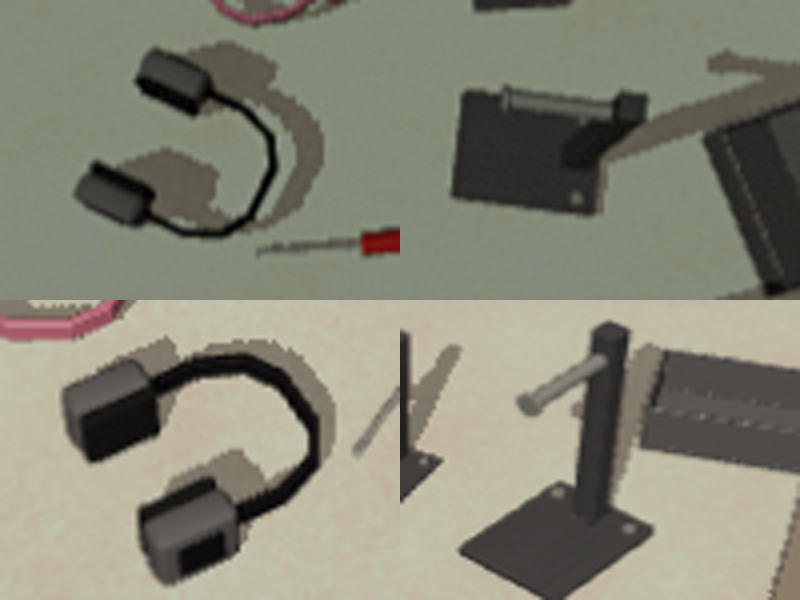

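Enlarged, the crown is the straight segment near top pixels (218,213)-(213,225). The hanger's flange is at top (306.5,190) and side (302,146), and its post top is at top (337.5,191) and side (322.5,124). Now I'll compute the poses.

```bash
cat > m.py <<'E'
from h import *
from plant import imaging
c=imaging.read_camera("top");s=imaging.read_camera("side")
np.set_printoptions(precision=4,suppress=True)
print("flange",tri(c,(306.7,190),s,(302,145.8)), plane(c,[(306.7,190)],.227),plane(s,[(302,145.8)],.227))
print("post",tri(c,(337.7,191),s,(322.5,124)),plane(c,[(337.7,191)],.259),plane(s,[(322.5,124)],.259))
# muffs
def mask(c,x,y,w,h,th):
    g=c["frame"].max(2);m=np.zeros(g.shape,np.uint8);m[y:y+h,x:x+w]=(g[y:y+h,x:x+w]<th)*255
    n,l,st,_=cv2.connectedComponentsWithStats(m);return (l==1+np.argmax(st[1:,4])).astype(np.uint8)
uv=[((x/4+150),(y/4+172)) for x,y in[(243,107),(270,135),(274,163),(252,213),(224,232),(188,233)]]
mod=np.array([(-75,66),(-108,52),(-124,25),(-124,-25),(-108,-52),(-75,-66)])/1000.
W=plane(c,uv,.03)[:,:2]
def fit(W,mod):
    for sg in(1,):
        a=mod-mod.mean(0);b=W-W.mean(0);th=np.arctan2((a[:,0]*b[:,1]-a[:,1]*b[:,0]).sum(),(a*b).sum())
        R=np.array([[np.cos(th),-np.sin(th)],[np.sin(th),np.cos(th)]]);t=W.mean(0)-R@mod.mean(0)
        return th,t,(W-(mod@R.T+t))*1000
for M in(mod,mod[::-1]):
    th,t,r=fit(W,M);print(th,t,r.round(1).tolist())
for cam,box in((c,(160,175,75,65)),(s,(195,238,80,75))):
    m=mask(cam,*box,75);ys,xs=np.nonzero(m);print(m.sum(),xs.min(),xs.max(),ys.min(),ys.max())
E
python3 m.py
```

```text
flange (array([ 0.5532, -0.1944,  0.2246]), [np.float64(0.47691926923123296), np.float64(0.5128087429544105)]) [[ 0.5512 -0.1948  0.227 ]] [[ 0.5531 -0.1916  0.227 ]]
post (array([ 0.5506, -0.2928,  0.2547]), [np.float64(0.23815259215227452), np.float64(0.24396394938314941)]) [[ 0.5503 -0.2915  0.259 ]] [[ 0.5469 -0.2883  0.259 ]]
-1.8803387422218707 [0.4248 0.0384] [[16.0, 53.4], [-5.3, -11.2], [-11.0, -41.6], [-13.0, -41.4], [-2.9, -10.1], [16.2, 50.9]]
1.269233431034376 [0.4863 0.2336] [[-0.6, 0.8], [-2.0, -0.8], [1.9, -0.4], [0.1, 0.1], [0.6, 1.1], [-0.1, -0.8]]
588 169 218 185 231
920 207 269 251 308
```

Call:
jog_arm:
  rows:
    - [[0, 0, -0.25], [0, 0.1, 0]]
    - [[0, 0, -0.25], [0, 0.2, 0]]
    - [[0, 0, -0.25], [0, 0.2, 0]]
  hand: -1

```text
t: 0.5
tool_pos: [0.1758, -0.5742, 0.2693]
orientation: [-3.024, -0.454, -0.485]
force: [-0.6, 0.4, -0.3]
opening: 0.093
gripper_force: 0.0
```

```bash
python3 - <<'E'
from plant import robot
from h import *
s=robot.read_state();q=s["q"];print(q,s["tool_pos"])
Rz=lambda a:Ro.from_euler("z",a);Ry=lambda a:Ro.from_euler("y",a)
R=Ro.from_rotvec(s["orientation"])
for g in(1,-1):
    M=Rz(q[0])*Ry(q[1]+q[2])*Rz(g*q[3])*Ry(q[4])*Rz(q[5]+np.pi/2)
    print(g,(M.inv()*R).magnitude(),R.as_matrix()[:,2])
E
```

```text
[-1.55152889  0.15045919  1.40868746  0.30689501  1.66649355 -0.26202752] [ 0.17580404 -0.57423324  0.26931074]
1 8.477466015520314e-16 [ 0.2990343   0.09026846 -0.94996321]
-1 0.6137900164942187 [ 0.2990343   0.09026846 -0.94996321]
```

```bash
cat >> h.py <<'E'
def down(al): 
    y=np.array([np.cos(al),np.sin(al),0]);z=np.array([0,0,-1.]);return np.c_[np.cross(y,z),y,z]
def go(s,p,R):
    R0=Ro.from_rotvec(s["orientation"]);d=R0.inv().apply(np.array(p)-s["tool_pos"])/.2
    r=(R0.inv()*Ro.from_matrix(R)).as_rotvec()/(np.pi/2);print("shift",d.round(3),"turn",r.round(3))
E
python3 - <<'E'
from plant import robot
from h import *
s=robot.read_state()
go(s,(.45,.115,.25),down(np.radians(42-180)))
go(s,(.45,.115,.25),down(np.radians(42)))
go(s,(.27,-.39,.28),down(np.radians(-73)))
E
```

```text
shift [ 2.176 -2.893  0.813] turn [-0.114 -0.18   0.717]
shift [ 2.176 -2.893  0.813] turn [ 0.203 -0.128 -1.265]
shift [ 0.701 -0.742  0.173] turn [ 0.001 -0.202  0.001]
```

Call:
jog_arm:
  rows:
    - [[0.17, -0.18, 0.04], [0, -0.09, 0]]
    - [[0.35, -0.36, 0.08], [0, -0.18, 0]]
    - [[0.55, -0.55, 0.1], [0, -0.2, 0]]
    - [[0.7, -0.74, 0.15], [0, -0.2, 0]]

```text
t: 0.9
tool_pos: [0.2695, -0.393, 0.2835]
orientation: [3.104, 0.475, -0.004]
force: [0.9, 0.8, 0.9]
opening: 0.0931
gripper_force: 0.0
```

```bash
python3 - <<'E'
from plant import robot
from h import *
s=robot.read_state();print(s["t"],s["q"],s["tool_pos"])
go(s,(.34,-.24,.28),down(np.radians(-90)))
go(s,(.38,-.1,.28),down(np.radians(-103)))
E
```

```text
0.9 [-1.07496692 -0.22692825  1.7170736  -0.00303472  1.65056172  0.19180985] [ 0.26947216 -0.39297572  0.28346604]
shift [ 0.565 -0.624  0.015] turn [0.001 0.002 0.193]
shift [ 0.966 -1.233  0.013] turn [0.001 0.001 0.338]
```

Call:
jog_arm:
  rows:
    - [[0.2, -0.22, 0], [0, 0, 0.07]]
    - [[0.4, -0.44, 0], [0, 0, 0.14]]
    - [[0.6, -0.66, 0], [0, 0, 0.2]]
    - [[0.76, -0.85, 0], [0, 0, 0.27]]
    - [[0.85, -1, 0], [0, 0, 0.3]]

```text
t: 1.4
tool_pos: [0.3665, -0.1649, 0.2826]
orientation: [3.128, -0.272, -0.001]
force: [1.4, -0.2, 0.3]
opening: 0.0928
gripper_force: 0.0
```

```bash
cat > kin.py <<'E'
from h import *
from scipy.optimize import least_squares
Rz=lambda a:Ro.from_euler("z",a);Ry=lambda a:Ro.from_euler("y",a)
def fk(q,P):
    a,d,h,L2,b,e,L3,Lt=P;A=Rz(q[0]);R=A*Ry(q[1]+q[2])*Rz(q[3])*Ry(q[4])*Rz(q[5]+np.pi/2)
    return A.apply([a,d,h])+(A*Ry(q[1])).apply([b,0,L2])+(A*Ry(q[1]+q[2])).apply([e,0,L3])+R.apply([0,0,Lt]),R
D=[([-1.35443792,.131072924,1.48914894,2.34e-5,1.52297685,-.0853871],[.17824319,-.57239599,.2177117]),
([-1.55152889,.15045919,1.40868746,.30689501,1.66649355,-.26202752],[.17580404,-.57423324,.26931074]),
([-1.07496692,-.22692825,1.7170736,-.00303472,1.65056172,.19180985],[.26947216,-.39297572,.28346604])]
def fit(D):
    x0=np.array([0,.05,.4,.4,0,0,.4,.2]);w=np.array([1,0,0,0,3,3,0,0])*1e-3
    r=least_squares(lambda P:np.r_[np.concatenate([fk(q,P)[0]-p for q,p in D]),w*(P-x0)],x0);return r.x,np.abs(r.fun[:3*len(D)]).max()
E
python3 - <<'E'
from plant import robot
from kin import *
s=robot.read_state();print(s["t"],s["q"].tolist(),s["tool_pos"].tolist())
D.append((s["q"],s["tool_pos"]));x,e=fit(D);print(x.round(4),e)
E
```

```text
1.4 [-0.5486163916901756, -0.4423296876675195, 1.8872063758761464, -0.0019128634449345054, 1.6967829486454915, 1.1955071061725009] [0.36654913937860023, -0.16486940013204476, 0.2826079911066433]
[ 0.      0.0512  0.3179  0.369  -0.      0.0613  0.5534  0.3774] 8.159926733419809e-06
```

```bash
cat >> kin.py <<'E'
D.append(([-0.5486163916901756,-0.4423296876675195,1.8872063758761464,-0.0019128634449345054,1.6967829486454915,1.1955071061725009],[0.36654913937860023,-0.16486940013204476,0.2826079911066433]))
LO=np.array([-2.96,-.89,.02,-1.34,0,-2.66]);HI=np.array([2.96,2.26,2.5,4.48,2.73,2.66])
def ik(p,R,P,seeds):
    best=None
    for q0 in seeds:
        f=lambda q:np.r_[(fk(q,P)[0]-p)*3,(Ro.from_matrix(R).inv()*fk(q,P)[1]).as_rotvec()]
        r=least_squares(f,np.clip(q0,LO+.01,HI-.01),bounds=(LO,HI))
        if best is None or r.cost<best.cost-1e-9:best=r
    return best.x,np.sqrt(2*best.cost)
def hangframe(az):
    hx=np.array([np.cos(az),np.sin(az),0]);x=np.array([0,0,-1.]);z=-hx;return np.c_[x,np.cross(z,x),z]
def lieframe(th): return Ro.from_euler("z",th).as_matrix()
def tool(Rm,om,side,phi,flip,L=.019):
    # side +1 own +y shoulder; returns tcp,R
    t=np.array([16,27*side,0])/np.hypot(16,27);n=np.array([-27,16*side,0])/np.hypot(16,27)*flip
    zt=np.array([0,0,-1])*np.cos(phi)+t*np.sin(phi);g=np.array([-.116,.0385*side,.03])
    R=np.c_[np.cross(n,zt),n,zt];return om+Rm@(g+L*zt),Rm@R
E
python3 - <<'E'
from kin import *
P,_=fit(D)
Rh=hangframe(np.radians(-92));oh=np.array([.5515,-.2195,.235])-Rh@np.array([-.12,0,.03])
Rl=lieframe(1.269);ol=np.array([.4863,.2336,0])
seeds=[[a,0,1.6,b,1.5,c] for a in(0,-.4) for b in(-1.2,.3) for c in(-1.5,0,1.5)]
for side in(1,-1):
  for flip in(1,-1):
    for ph in(-30,-15,0,10,20,30):
      q,e=ik(*tool(Rh,oh,side,np.radians(ph),flip)[:2],P,seeds)
      q2,e2=ik(*tool(Rl,ol,side,np.radians(ph),flip)[:2],P,seeds)
      print(side,flip,ph,q.round(2),round(e,4),"| pick",q2.round(2),round(e2,4))
E
```

```text
1 1 -30 [ 0.32  0.21  2.   -1.34  1.62  2.66] 0.5465 | pick [ 0.72 -0.04  2.25 -0.75  1.04 -2.66] 0.1381
1 1 -15 [ 0.24  0.31  1.88 -1.34  1.65  2.66] 0.3415 | pick [ 0.25 -0.23  2.24 -0.15  1.01  2.66] 0.1356
1 1 0 [ 0.17  0.42  1.77 -1.34  1.71  2.66] 0.1544 | pick [ 0.2  -0.1   2.13  0.    1.12  2.6 ] 0.0
1 1 10 [ 0.13  0.49  1.66 -1.28  1.77  2.66] 0.0896 | pick [ 0.08 -0.01  2.05  0.15  1.21  2.43] 0.0
1 1 20 [ 0.09  0.55  1.54 -1.18  1.85  2.66] 0.0426 | pick [-0.02  0.11  1.96  0.26  1.32  2.3 ] 0.0
1 1 30 [ 0.05  0.61  1.42 -1.07  1.92  2.66] 0.0016 | pick [-0.09  0.24  1.87  0.35  1.44  2.2 ] 0.0
1 -1 -30 [ 0.36  0.32  1.97 -1.34  1.69 -0.32] 0.5387 | pick [ 0.61 -0.12  2.24 -0.61  1.04  0.2 ] 0.0
1 -1 -15 [ 0.26  0.39  1.87 -1.34  1.7  -0.33] 0.3232 | pick [ 0.4  -0.17  2.21 -0.29  1.03 -0.2 ] 0.0
1 -1 0 [ 0.18  0.47  1.78 -1.34  1.74 -0.34] 0.104 | pick [ 0.2  -0.1   2.13 -0.    1.12 -0.54] 0.0
1 -1 10 [ 0.14  0.51  1.69 -1.3   1.78 -0.37] 0.0 | pick [ 0.08 -0.01  2.05  0.15  1.21 -0.71] 0.0
1 -1 20 [ 0.1   0.56  1.55 -1.18  1.84 -0.43] 0.0 | pick [-0.02  0.11  1.96  0.26 
[... 647 characters left out ...]
  2.01 -1.34  1.16  1.46] 0.1365 | pick [ 0.06 -0.38  2.46  0.16  0.56  1.28] 0.0
-1 -1 -30 [ 0.07  1.    1.11 -1.34  2.14 -1.47] 0.1768 | pick [ 0.15  0.58  1.43 -0.04  1.66 -1.65] 0.0
-1 -1 -15 [ 0.12  0.82  1.32 -1.34  1.94 -1.48] 0.1405 | pick [ 0.14  0.32  1.69 -0.02  1.39 -1.66] 0.0
-1 -1 0 [ 0.15  0.6   1.55 -1.34  1.72 -1.5 ] 0.1338 | pick [ 0.12  0.08  1.95 -0.    1.12 -1.68] 0.0
-1 -1 10 [ 0.16  0.43  1.7  -1.34  1.56 -1.53] 0.1394 | pick [ 0.11 -0.09  2.12  0.03  0.93 -1.71] 0.0
-1 -1 20 [ 0.14  0.25  1.86 -1.34  1.38 -1.59] 0.1437 | pick [ 0.09 -0.24  2.29  0.07  0.75 -1.76] 0.0
-1 -1 30 [ 0.1   0.04  2.01 -1.34  1.16 -1.68] 0.1365 | pick [ 0.06 -0.38  2.46  0.16  0.56 -1.86] 0.0
```

```bash
python3 - <<'E'
from kin import *
from plant import imaging
c=imaging.read_camera("top");s=imaging.read_camera("side")
np.set_printoptions(precision=4,suppress=True)
b=plane(c,[(293,214.25),(328,218.5),(296.25,188)],.012);print(b)
az=lambda d:np.degrees(np.arctan2(d[1],d[0]))
print("yaw base bottom",az(b[1]-b[0]),np.linalg.norm(b[1]-b[0]),"left edge",az(b[2]-b[0])-90,np.linalg.norm(b[2]-b[0]))
b2=plane(s,[(310,170.5),(285,189.4),(333.2,184)],.012);print(b2,[np.linalg.norm(b2[i]-b2[0]) for i in(1,2)],az(b2[2]-b2[0]),az(b2[1]-b2[0]))
print("small hanger post",plane(c,[(322,146)],.18),plane(c,[(300,165),(298,150),(319,166)],.01))
Rl=lieframe(1.269);ol=np.array([.4863,.2336,0])
pts=[(-128,25,40),(-128,-25,40),(-108,52,40),(-108,-52,40),(-75,66,40),(-75,-66,40)]+[(x,sg*y,60) for sg in(1,-1) for x,y in((-33,40),(33,40),(33,82),(-33,82))]
X=np.array(pts)/1000@Rl.T+ol
def hg(v): 
    y=np.radians(-92);h=np.array([np.cos(y),np.sin(y),0]);l=np.array([-h[1],h[0],0]);return np.array([.5515,-.2195,0])+v[0]*h+v[1]*l+np.array([0,0,v[2]])
H=[hg(np.array(v)/1e3) for v in[(-40,55,12),(-40,-55,12),(100,55,12),(100,-55,12),(-29,0,227),(62,0,227),(86,12,259),(62,12,259),(62,-12,259),(86,-12,259)]]
O=[]
for cam,bs in((c,((155,175),(282,168))),(s,((200,238),(275,118)))):
    im=cam["frame"][:,:,::-1]
    for u,v in bs:
        a=cv2.resize(im[v:v+70,u:u+80],(400,350),interpolation=cv2.INTER_CUBIC)[:300]
        for p in proj(cam,np.vstack([X,H])): cv2.circle(a,tuple(int(k) for k in ((p-[u,v])*5+2)),2,(0,255,0),-1)
        O.append(a)
cv2.imwrite("pics/ov.png",np.vstack([np.hstack(O[:2]),np.hstack(O[2:])]))
E
```

```text
[[ 0.5    -0.1785  0.012 ]
 [ 0.4964 -0.3145  0.012 ]
 [ 0.605  -0.1839  0.012 ]]
yaw base bottom -91.48790962123147 0.13603187818156462 left edge -92.94399764166667 0.10516392809107686
[[ 0.5941 -0.3106  0.012 ]
 [ 0.6026 -0.1782  0.012 ]
 [ 0.491  -0.3083  0.012 ]] [np.float64(0.13266705517259156), np.float64(0.10311507240999189)] 178.68550807158545 86.31871223234523
small hanger post [[ 0.7278 -0.246   0.18  ]] [[ 0.7006 -0.1926  0.01  ]
 [ 0.7624 -0.1805  0.01  ]
 [ 0.7039 -0.2684  0.01  ]]
```

View pics/ov.png

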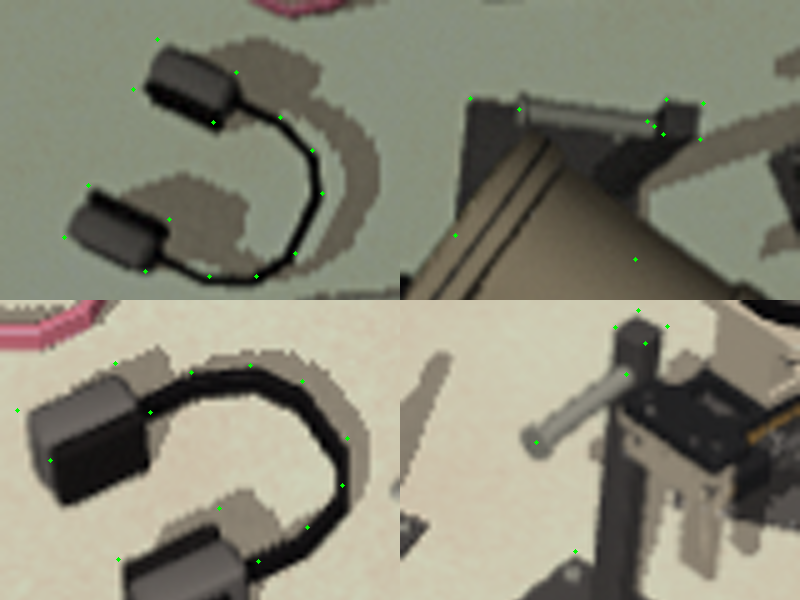

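The overlay (top row top camera, bottom row side camera) matches the band, flange at (522,110), post top and base corner to 1-2 source pixels. The side-view post top sits about 1.5 px low, within the stated calibration error. Next I'll plan the grasp on the near shoulder.

```bash
sed -i 's/g=np.array(\[-.116,.0385\*side,.03\])/g=np.array([-.116,.0385*side,.03])+.004*t/' kin.py; cat > plan.py <<'E'
from kin import *
from plant import robot
P,_=fit(D);PH=np.radians(14)
Rl=lieframe(1.269);ol=np.array([.4863,.2336,0])
AZ=np.radians(-92);HX=np.array([np.cos(AZ),np.sin(AZ),0]);Rh=hangframe(AZ)
def hang(dx=0,dz=0): return tool(Rh,np.array([.5515,-.2195,.235])-Rh@np.array([-.12,0,.03])+HX*dx+[0,0,dz],1,PH,-1)
pk=tool(Rl,ol,1,PH,-1)
E
python3 - <<'E'
from plan import *
from plant import imaging
c=imaging.read_camera("top")
print("sd",plane(c,[(215,234.5),(266,232)],.01))
s=robot.read_state()
sp,e=fk(s["q"],P)[0]-s["tool_pos"],0;print("fkerr",sp)
n=pk[1][:,1];g=pk[0]-.019*pk[1][:,2];print("pick tcp",pk[0],"R",pk[1].round(3).tolist(),"g",g,"outer back at 93:",g-.064*n,"36:",g-.036*n)
go(s,pk[0]+[0,0,.12],pk[1])
seeds=[[0,.3,1.6,-1.2,1.8,-.4],[0,.1,2,.2,1.3,-.8]]
for nm,(p,R) in dict(pick=pk,above=(pk[0]+[0,0,.12],pk[1]),pre=hang(-.15,.03),h=hang()).items():
    q,e=ik(p,R,P,seeds);print(nm,p.round(4),q.round(2),round(e,5))
E
```

```text
sd [[ 0.39344479  0.11296069  0.01      ]
 [ 0.42178566 -0.0804354   0.01      ]]
fkerr [7.94905397e-07 3.50728079e-07 8.46390569e-07]
pick tcp [0.40930207 0.14066897 0.01156438] R [[-0.65, 0.742, -0.162], [0.72, 0.67, 0.18], [0.242, 0.0, -0.97]] g [0.41238117 0.13725619 0.03      ] outer back at 93: [0.36486304 0.09438397 0.03      ] 36: [0.38565222 0.11314057 0.03      ]
shift [-0.038 -1.539  0.755] turn [ 0.192  0.068 -1.561]
pick [0.4093 0.1407 0.0116] [ 0.05  0.03  2.02  0.2   1.26 -0.76] 0.0
above [0.4093 0.1407 0.1316] [ 0.05 -0.14  1.94  0.19  1.5  -0.72] 0.0
pre [ 0.5102 -0.0864  0.2566] [ 0.35  0.59  1.49 -1.14  2.02 -0.41] 0.0
h [ 0.505  -0.2363  0.2266] [ 0.13  0.53  1.64 -1.25  1.8  -0.39] 0.0
```

Call:
jog_arm:
  rows:
    - [[0, -0.2, 0], [0, 0, -0.09]]
    - [[0, -0.4, 0], [0, 0, -0.18]]
    - [[0, -0.6, 0], [0, 0, -0.27]]
    - [[0, -0.8, 0.1], [0, 0, -0.36]]
    - [[0, -1, 0.2], [0, 0, -0.45]]
  hand: 0.61
  squeeze: 50

```text
t: 2.05
tool_pos: [0.4007, 0.0301, 0.243]
orientation: [3.025, 0.84, 0.002]
force: [1.1, -0.5, 0.2]
opening: 0.0573
gripper_force: 0.0
```

Call:
jog_arm:
  rows:
    - [[0, 0, 0], [0, 0, -0.09]]
    - [[0, 0, 0], [0, 0, -0.18]]
    - [[0, 0, 0], [0, 0, -0.27]]
    - [[0, 0, 0], [0, 0, -0.36]]
    - [[0, 0, 0], [0, 0, -0.45]]

```text
t: 2.55
tool_pos: [0.4001, 0.0287, 0.2427]
orientation: [2.547, 1.837, -0.003]
force: [-0.3, 0.8, 0.3]
opening: 0.0197
gripper_force: 0.0
```

```bash
sed -i 's/flip,L=.019/flip,L=.015/' kin.py; python3 - <<'E'
from plan import *
s=robot.read_state();print(s["t"],s["opening"],s["tool_pos"])
off=pk[1][:,1]*.0015
go(s,pk[0]+off+[0,0,.08],pk[1])
E
```

```text
2.55 0.01969414912107841 [0.40012103 0.02867704 0.24269169]
shift [ 0.551 -0.125  0.735] turn [ 0.081  0.142 -0.669]
```

Call:
jog_arm:
  rows:
    - [[0.11, -0.02, 0.1], [0.01, 0.02, -0.09]]
    - [[0.22, -0.05, 0.2], [0.02, 0.04, -0.18]]
    - [[0.33, -0.07, 0.3], [0.03, 0.06, -0.27]]
    - [[0.44, -0.1, 0.4], [0.04, 0.08, -0.36]]
    - [[0.55, -0.12, 0.4], [0.05, 0.1, -0.45]]

```text
t: 3.05
tool_pos: [0.4109, 0.1411, 0.1595]
orientation: [-1.665, -2.475, -0.114]
force: [0.1, -0.2, -0.4]
opening: 0.0184
gripper_force: 0.0
```

```bash
python3 - <<'E'
from plan import *
s=robot.read_state();print(s["t"],s["opening"],s["tool_pos"])
off=pk[1][:,1]*.0015
go(s,pk[0]+off+[0,0,.06],pk[1])
E
```

```text
3.05 0.01839697932368654 [0.41092212 0.14107019 0.15954813]
shift [-0.073  0.01   0.414] turn [ 0.031  0.043 -0.218]
```

Call:
jog_arm:
  rows:
    - [[0, 0, 0.1], [0.01, 0.015, -0.08]]
    - [[-0.03, 0.01, 0.2], [0.02, 0.03, -0.16]]
    - [[-0.07, 0.01, 0.3], [0.03, 0.043, -0.218]]
    - [[-0.073, 0.01, 0.414], [0.031, 0.043, -0.218]]
    - [[-0.073, 0.01, 0.414], [0.031, 0.043, -0.218]]

```text
t: 3.55
tool_pos: [0.4107, 0.1404, 0.0755]
orientation: [-1.192, -2.659, -0.144]
force: [0.1, 0.1, -0.8]
opening: 0.018
gripper_force: 0.0
```

```bash
python3 - <<'E'
from plan import *
from plant import imaging
s=robot.read_state();print(s["t"],s["opening"],s["tool_pos"])
off=pk[1][:,1]*.0015
go(s,pk[0]+off,pk[1])
c=imaging.read_camera("top");d=imaging.read_camera("side")
f=lambda c,u,v:cv2.resize(c["frame"][v:v+80,u:u+80,::-1],(400,400),interpolation=cv2.INTER_CUBIC)
cv2.imwrite("pics/pre.png",np.hstack([f(c,160,170),f(d,210,230)]))
E
```

```text
3.55 0.01798331920415471 [0.41068017 0.14036088 0.07551803]
shift [-0.072  0.004  0.292] turn [-0.    -0.    -0.004]
```

View pics/pre.png

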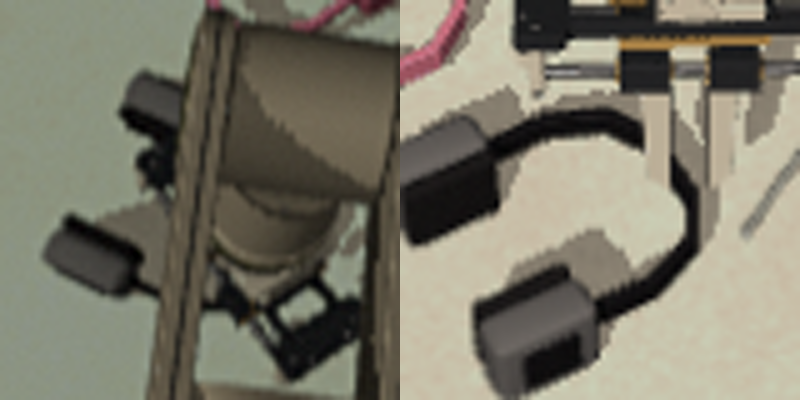

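The side view shows the slim fingers, tips at about (655,190) and (720,180) in the crop, above the band and straddling the near shoulder line. The top view is blocked by the arm. I'll lower now.

Call:
jog_arm:
  rows:
    - [[-0.025, 0, 0.1], [0, 0, 0]]
    - [[-0.05, 0, 0.2], [0, 0, 0]]
    - [[-0.06, 0.004, 0.25], [0, 0, 0]]
    - [[-0.072, 0.004, 0.292], [0, 0, 0]]
    - [[-0.072, 0.004, 0.292], [0, 0, 0]]

```text
t: 4.15
tool_pos: [0.4142, 0.1427, 0.0215]
orientation: [-1.191, -2.664, -0.15]
force: [-9.1, -3.6, 26.6]
opening: 0.0181
gripper_force: 13.4
```

```bash
python3 - <<'E'
from plan import *
from plant import imaging
s=robot.read_state();print(s["t"],s["opening"],s["tool_pos"],s["force"])
go(s,pk[0],pk[1])
d=imaging.read_camera("side")
f=lambda c,u,v:cv2.resize(c["frame"][v:v+60,u:u+80,::-1],(800,600),interpolation=cv2.INTER_CUBIC)
cv2.imwrite("pics/dn.png",f(d,220,240))
E
```

```text
4.15 0.018130749894879283 [0.41421474 0.14272486 0.0214578 ] [-9.10824242 -3.63629114 26.63173548]
shift [-0.003 -0.025  0.03 ] turn [ 0.003  0.001 -0.002]
```

View pics/dn.png

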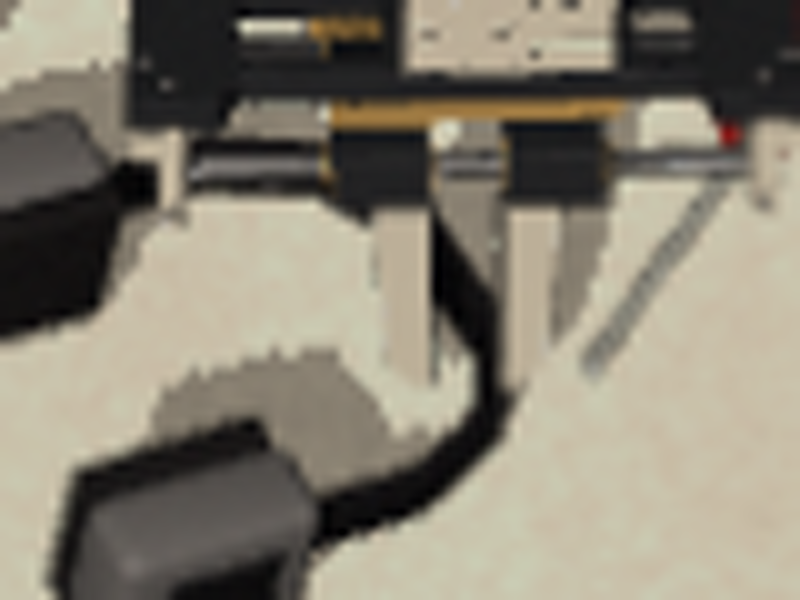

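The picture shows the outer finger's tip on the band at about (495,375) in the crop, so the muffs lie a few mm further out. I'll back up and re-measure.

Call:
jog_arm:
  rows:
    - [[0.02, 0, -0.08], [0, 0, 0]]
    - [[0.04, 0, -0.16], [0, 0, 0]]
    - [[0.04, 0, -0.16], [0, 0, 0]]

```text
t: 4.5
tool_pos: [0.4165, 0.1429, 0.0551]
orientation: [-1.193, -2.669, -0.155]
force: [1.1, -0.4, 0.0]
opening: 0.018
gripper_force: 0.0
```

```bash
python3 - <<'E'
from plan import *
from plant import imaging
s=robot.read_state();print(s["t"],s["tool_pos"],s["force"])
d=imaging.read_camera("side");c=imaging.read_camera("top")
np.set_printoptions(precision=4,suppress=True)
tr=lambda p:((p-[220,240])*10+5).round(0)
print("tcp at pic",tr(proj(d,[[.4142,.1427,.0215]])))
X=np.array([(-124,25,30),(-108,52,30),(-75,66,30),(-124,-25,30)])/1e3@Rl.T+ol
print("pred side",tr(proj(d,X)).tolist())
O=[]
for cam,x,y,w,h in((c,160,175,75,65),(d,195,238,80,75)):
    f=cv2.resize(cam["frame"][y:y+h,x:x+w,::-1],(400,400*h//w),interpolation=cv2.INTER_CUBIC)
    for p in proj(cam,X): cv2.circle(f,tuple(int(k) for k in((p-[x,y]+.5)*400/w)),2,(0,255,0),-1)
    O.append(f[:346])
cv2.imwrite("pics/up.png",np.hstack(O))
E
```

```text
4.5 [0.41653442 0.14288805 0.05509853] [ 1.10383945 -0.41069233  0.02263161]
tcp at pic [[469. 364.]]
pred side [[483.0, 284.0], [487.0, 372.0], [416.0, 456.0], [394.0, 170.0]]
```

View pics/up.png

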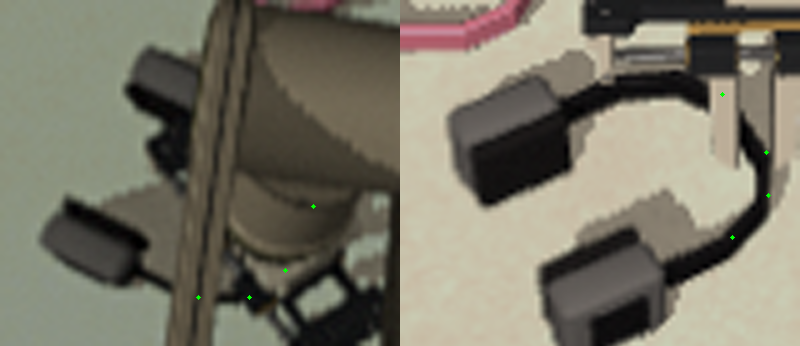

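The right panel shows the band at rest again, crown/shoulder from about (766,150) to (735,245) in the crop. The loop tipped under the outer finger and came back up. I'll check centring from pixel rows in the side view.

```bash
cat > rows.py <<'E'
from plan import *
from plant import imaging
d=imaging.read_camera("side");g=d["frame"].max(2)
s=robot.read_state();print(s["t"],s["tool_pos"],s["force"])
print("tcp",proj(d,[s["tool_pos"]]),"4mm inward moves",proj(d,[s["tool_pos"]+.004*pk[1][:,1]])-proj(d,[s["tool_pos"]]))
for v in range(256,292,2): print(v,g[v,250:292].tolist())
E
python3 rows.py
```

```text
4.65 [0.41400057 0.142714   0.05196777] [-0.49926053  0.33510778 -0.25069619]
tcp [[266.44014709 269.89316996]] 4mm inward moves [[-1.38411998  0.03008802]]
256 [24, 15, 17, 17, 15, 20, 43, 189, 187, 187, 187, 186, 142, 88, 133, 133, 138, 138, 134, 110, 113, 188, 187, 187, 188, 191, 190, 135, 135, 134, 132, 132, 145, 201, 201, 202, 201, 201, 200, 201, 200, 182]
258 [201, 157, 95, 57, 25, 16, 29, 135, 187, 187, 187, 185, 141, 87, 133, 136, 136, 137, 135, 112, 114, 187, 188, 187, 188, 185, 131, 137, 135, 132, 134, 147, 202, 202, 201, 201, 202, 201, 201, 194, 151, 134]
260 [201, 202, 202, 202, 202, 200, 127, 111, 187, 187, 187, 185, 142, 83, 134, 136, 135, 135, 132, 110, 126, 187, 187, 187, 185, 158, 133, 136, 136, 136, 138, 158, 202, 201, 201, 201, 201, 200, 183, 119, 138, 145]
262 [202, 201, 201, 202, 202, 201, 201, 177, 190, 187, 187, 185, 141, 28, 72, 131, 139, 138, 133, 109, 152, 187, 187, 188, 183, 135, 138, 139, 139, 141, 161, 201, 201, 201, 201, 201, 199, 177, 135, 139, 162, 201]
264 [202, 202, 201, 201, 202, 201, 201, 166, 191, 187, 187, 187, 183, 21, 10, 36, 129, 139, 134, 90,
[... 2127 characters left out ...]
00, 199, 200, 200, 201, 201, 200, 201, 200, 201, 200, 200, 200, 201, 200, 200, 200]
286 [139, 137, 138, 140, 138, 106, 91, 49, 19, 20, 21, 16, 13, 51, 164, 201, 201, 201, 201, 201, 201, 201, 201, 201, 201, 201, 201, 201, 201, 201, 201, 201, 201, 200, 201, 200, 200, 199, 200, 201, 201, 200]
288 [100, 104, 66, 50, 20, 21, 20, 16, 16, 12, 13, 36, 131, 187, 201, 200, 201, 201, 201, 201, 201, 201, 201, 200, 201, 201, 201, 201, 201, 201, 201, 201, 201, 201, 201, 201, 200, 200, 201, 201, 200, 200]
290 [19, 21, 18, 16, 15, 15, 13, 14, 24, 96, 170, 188, 201, 201, 201, 201, 201, 200, 201, 200, 201, 201, 201, 201, 201, 201, 201, 201, 201, 200, 200, 201, 201, 200, 200, 200, 201, 200, 200, 200, 200, 200]
```

Call:
jog_arm:
  rows:
    - [[0, 0, 0], [0, 0, 0]]
    - [[0, 0, 0], [0, 0, 0]]
    - [[0, 0, 0], [0, 0, 0]]
  hand: 0.49

```text
t: 4.95
tool_pos: [0.4134, 0.1427, 0.0515]
orientation: [-1.192, -2.663, -0.15]
force: [-0.4, -0.0, 1.1]
opening: 0.0234
gripper_force: 0.0
```

```bash
python3 - <<'E'
from plan import *
from plant import imaging
s=robot.read_state();print(s["t"],s["tool_pos"],s["force"],s["opening"],s["dq"].round(3))
go(s,np.r_[s["tool_pos"][:2],.0155],pk[1])
go(s,pk[0],pk[1])
d=imaging.read_camera("side");g=d["frame"].max(2)
for v in range(260,282,2): print(v,g[v,254:280].tolist())
E
```

```text
4.95 [0.41335604 0.1427142  0.05147968] [-0.36648511 -0.02423178  1.08308925] 0.02343770011774728 [-0.001 -0.002 -0.003  0.     0.003  0.002]
shift [-0.043 -0.001  0.175] turn [ 0.003  0.001 -0.003]
shift [-0.042 -0.022  0.175] turn [ 0.003  0.001 -0.003]
260 [202, 200, 134, 190, 187, 188, 187, 183, 67, 72, 134, 136, 135, 134, 134, 140, 186, 88, 188, 187, 187, 188, 186, 136, 135, 136]
262 [202, 201, 201, 192, 187, 187, 187, 183, 65, 19, 72, 132, 139, 138, 136, 136, 130, 88, 187, 187, 187, 187, 182, 138, 139, 140]
264 [201, 202, 201, 192, 187, 187, 187, 183, 57, 7, 11, 37, 130, 138, 138, 139, 131, 88, 187, 188, 187, 185, 158, 133, 134, 138]
266 [200, 201, 201, 186, 187, 187, 188, 183, 57, 6, 11, 15, 27, 75, 136, 133, 129, 90, 187, 187, 187, 182, 142, 162, 202, 201]
268 [201, 201, 201, 167, 188, 187, 187, 183, 114, 135, 8, 11, 20, 27, 74, 130, 135, 93, 187, 188, 187, 188, 177, 201, 201, 201]
270 [201, 201, 201, 181, 191, 187, 187, 184, 120, 198, 139, 57, 13, 18, 36, 104, 130, 94, 187, 186, 188, 190, 177, 202, 202, 201]
272 [202, 202, 201, 202, 202, 199, 192, 187, 151, 203, 202, 194, 35, 21, 38, 106, 132, 111, 179, 198, 202, 202, 202, 201, 201, 197]
274 [201, 201, 201, 202, 202, 201, 204, 203, 204, 202, 202, 195, 59, 19, 38, 107, 137, 140, 170, 202, 202, 201, 201, 199, 177, 129]
276 [201, 201, 201, 201, 201, 203, 202, 202, 201, 201, 202, 195, 56, 19, 49, 136, 135, 147, 201, 202, 201, 201, 201, 194, 148, 144]
278 [201, 201, 201, 202, 201, 201, 201, 201, 202, 200, 179, 115, 18, 19, 50, 136, 143, 201, 201, 201, 201, 201, 201, 201, 198, 186]
280 [201, 201, 202, 201, 202, 202, 199, 175, 173, 106, 36, 18, 19, 12, 62, 174, 201, 201, 201, 201, 201, 202, 200, 201, 202, 201]
```

Call:
jog_arm:
  rows:
    - [[-0.015, -0.005, 0.06], [0, 0, 0]]
    - [[-0.025, -0.005, 0.1], [0, 0, 0]]
    - [[-0.025, -0.005, 0.1], [0, 0, 0]]
    - [[-0.025, -0.005, 0.1], [0, 0, 0]]

```text
t: 5.4
tool_pos: [0.4125, 0.1421, 0.0308]
orientation: [-1.192, -2.663, -0.149]
force: [0.7, -0.4, -0.0]
opening: 0.0238
gripper_force: 0.0
```

Call:
jog_arm:
  rows:
    - [[-0.009, 0, 0.037], [0, 0, 0]]
    - [[-0.018, 0, 0.075], [0, 0, 0]]
    - [[-0.018, 0, 0.075], [0, 0, 0]]
    - [[-0.018, 0, 0.075], [0, 0, 0]]

```text
t: 5.8
tool_pos: [0.4128, 0.1422, 0.0156]
orientation: [-1.192, -2.663, -0.15]
force: [-0.2, 0.4, 0.4]
opening: 0.0235
gripper_force: 0.0
```

No contact on the way down, so I'll close.

Call:
jog_arm:
  rows:
    - [[0, 0, 0], [0, 0, 0]]
    - [[0, 0, 0], [0, 0, 0]]
    - [[0, 0, 0], [0, 0, 0]]
    - [[0, 0, 0], [0, 0, 0]]
    - [[0, 0, 0], [0, 0, 0]]
  hand: 1
  squeeze: 50

```text
t: 6.3
tool_pos: [0.4132, 0.1422, 0.0161]
orientation: [-1.192, -2.664, -0.15]
force: [-0.9, -0.4, -0.2]
opening: 0.0076
gripper_force: 49.8
```

```bash
python3 - <<'E'
from plan import *
s=robot.read_state();print(s["t"],s["tool_pos"],s["force"],s["opening"],s["gripper_force"])
go(s,s["tool_pos"]+[0,0,.13],Ro.from_rotvec(s["orientation"]).as_matrix())
E
```

```text
6.3 [0.41319571 0.1421709  0.01606502] [-0.86759406 -0.4101895  -0.15128498] 0.007621973701782957 49.80812968732664
shift [ 0.156  0.003 -0.631] turn [-0. -0. -0.]
```

Call:
jog_arm:
  rows:
    - [[0.02, 0, -0.08], [0, 0, 0]]
    - [[0.05, 0, -0.2], [0, 0, 0]]
    - [[0.1, 0, -0.4], [0, 0, 0]]
    - [[0.155, 0, -0.63], [0, 0, 0]]
    - [[0.23, 0, -0.94], [0, 0, 0]]

```text
t: 6.8
tool_pos: [0.4117, 0.1414, 0.1966]
orientation: [-1.192, -2.663, -0.148]
force: [1.3, -0.4, -0.8]
opening: 0.0076
gripper_force: 49.8
```

```bash
python3 - <<'E'
from plan import *
from scipy.spatial.transform import Slerp
s=robot.read_state();print(s["t"],s["tool_pos"],s["force"],s["opening"],s["gripper_force"])
pre=hang(-.17,.06);go(s,*pre);print(pre[0])
# path check: slerp, IK continuity
R0=Ro.from_rotvec(s["orientation"]);S=Slerp([0,1],Ro.concatenate([R0,Ro.from_matrix(pre[1])]))
q=s["q"]
for f in np.linspace(0,1,9):
    p=s["tool_pos"]*(1-f)+pre[0]*f
    q,e=ik(p,S(f).as_matrix(),P,[q]);R=S(f).as_matrix()
    # lowest muffs points
    Tg=tool(np.eye(3),np.zeros(3),1,PH,-1);Rm=R@Tg[1].T;om=p-Rm@Tg[0]
    cn=np.array([(x,y,z) for x in(-.033,.033) for y in(-.082,.082) for z in(0,.06)])@Rm.T+om
    print(f,p.round(3),q.round(2),round(e,4),"lowest",cn[:,2].min().round(3),"xmax",cn[:,0].max().round(3),"ymin",cn[:,1].min().round(3))
E
```

```text
6.8 [0.41165495 0.14135417 0.19658352] [ 1.26487178 -0.41951028 -0.83610533] 0.007608950123374897 49.8246538234622
shift [-0.953 -0.304 -0.703] turn [ 0.796 -0.623  0.057]
[ 0.51188941 -0.06257645  0.28711081]
0.0 [0.412 0.141 0.197] [ 0.05 -0.19  1.86  0.19  1.62 -0.69] 0.0 lowest 0.181 xmax 0.577 ymin 0.178
0.125 [0.424 0.116 0.208] [ 0.14 -0.1   1.75  0.01  1.68 -0.6 ] 0.0 lowest 0.164 xmax 0.587 ymin 0.153
0.25 [0.437 0.09  0.219] [ 0.22 -0.    1.66 -0.16  1.75 -0.53] 0.0 lowest 0.148 xmax 0.597 ymin 0.124
0.375 [0.449 0.065 0.231] [ 0.29  0.1   1.58 -0.32  1.82 -0.49] 0.0 lowest 0.135 xmax 0.606 ymin 0.094
0.5 [0.462 0.039 0.242] [ 0.34  0.2   1.52 -0.49  1.89 -0.47] 0.0 lowest 0.126 xmax 0.614 ymin 0.062
0.625 [0.474 0.014 0.253] [ 0.37  0.3   1.47 -0.65  1.95 -0.46] 0.0 lowest 0.122 xmax 0.621 ymin 0.027
0.75 [ 0.487 -0.012  0.264] [ 0.4   0.4   1.45 -0.81  2.   -0.45] 0.0 lowest 0.123 xmax 0.627 ymin -0.008
0.875 [ 0.499 -0.037  0.276] [ 0.4   0.49  1.44 -0.98  2.03 -0.45] 0.0 lowest 0.13 xmax 0.634 ymin -0.045
1.0 [ 0.512 -0.063  0.287] [ 0.39  0.57  1.45 -1.14  2.07 -0.45] 0.0 lowest 0.142 xmax 0.64 ymin -0.082
```

Call:
jog_arm:
  rows:
    - [[-0.07, -0.02, -0.05], [0.06, -0.047, 0.004]]
    - [[-0.16, -0.05, -0.12], [0.13, -0.1, 0.01]]
    - [[-0.25, -0.08, -0.18], [0.2, -0.157, 0.015]]
    - [[-0.34, -0.11, -0.25], [0.27, -0.21, 0.02]]
    - [[-0.43, -0.14, -0.32], [0.34, -0.266, 0.025]]

```text
t: 7.3
tool_pos: [0.4585, 0.0488, 0.2383]
orientation: [-1.181, -2.73, 0.856]
force: [-0.5, -0.2, -3.1]
opening: 0.0077
gripper_force: 49.9
```

```bash
python3 - <<'E'
from plan import *
s=robot.read_state();print(s["t"],s["tool_pos"],s["opening"])
go(s,*hang(-.17,.06))
E
```

```text
7.3 [0.45848425 0.04880665 0.23828608] 0.007743151796103184
shift [-0.612 -0.257 -0.012] turn [ 0.455 -0.354  0.03 ]
```

Call:
jog_arm:
  rows:
    - [[-0.1, -0.04, 0], [0.07, -0.055, 0.005]]
    - [[-0.2, -0.08, 0], [0.14, -0.11, 0.01]]
    - [[-0.3, -0.12, 0], [0.21, -0.165, 0.015]]
    - [[-0.4, -0.17, -0.01], [0.28, -0.22, 0.02]]
    - [[-0.48, -0.2, -0.01], [0.35, -0.275, 0.025]]

```text
t: 7.8
tool_pos: [0.5005, -0.0382, 0.2757]
orientation: [0.935, 2.265, -1.742]
force: [0.3, -0.9, -2.6]
opening: 0.0077
gripper_force: 49.9
```

```bash
python3 - <<'E'
from plan import *
s=robot.read_state();print(s["t"],s["tool_pos"],s["opening"],s["q"])
go(s,*hang(-.17,.06))
E
```

```text
7.8 [ 0.50051559 -0.03820957  0.2756545 ] 0.007731200158136832 [ 0.39645263  0.48063708  1.4408352  -0.97239284  2.02885201 -0.4533549 ]
shift [-0.119 -0.033  0.078] turn [ 0.105 -0.08   0.005]
```

Call:
jog_arm:
  rows:
    - [[-0.06, -0.016, 0.04], [0.05, -0.04, 0.003]]
    - [[-0.119, -0.033, 0.078], [0.1, -0.078, 0.005]]
    - [[-0.119, -0.033, 0.078], [0.105, -0.08, 0.005]]
    - [[-0.119, -0.033, 0.078], [0.105, -0.08, 0.005]]
    - [[-0.119, -0.033, 0.078], [0.105, -0.08, 0.005]]

```text
t: 8.3
tool_pos: [0.5111, -0.0623, 0.2866]
orientation: [0.839, 2.072, -1.943]
force: [1.5, 0.2, -1.8]
opening: 0.0071
gripper_force: 49.9
```

```bash
python3 - <<'E'
from plan import *
from plant import imaging
s=robot.read_state();print(s["t"],s["tool_pos"],s["opening"],s["force"])
go(s,*hang(-.17,.06))
c=imaging.read_camera("top");d=imaging.read_camera("side")
Tg=tool(np.eye(3),np.zeros(3),1,PH,-1);R=Ro.from_rotvec(s["orientation"]).as_matrix();Rm=R@Tg[1].T;om=s["tool_pos"]-Rm@Tg[0]
print("axes",Rm.round(3).tolist(),om)
pts=[(-128,25,40),(-128,-25,40),(-128,-25,20),(-128,25,20),(-128,0,30),(-108,-56,40),(-75,-70,40),(-33,-82,60),(33,-82,60),(-33,-40,60),(33,-40,60),(33,40,60),(33,82,60),(33,40,0),(-33,40,60),(-33,82,60)]
X=np.array(pts)/1000@Rm.T+om
O=[]
for cam in(c,d):
    pr=proj(cam,X);o=(pr.mean(0)-[40,50]).astype(int);u,v=o
    a=cv2.resize(cam["frame"][v:v+100,u:u+80,::-1],(400,500),interpolation=cv2.INTER_CUBIC)
    for p in pr: cv2.circle(a,tuple(int(k) for k in((p-o+.5)*5)),2,(0,255,0),-1)
    O.append(a);print(o)
cv2.imwrite("pics/held.png",np.hstack(O))
E
```

```text
8.3 [ 0.51114696 -0.06232201  0.28661114] 0.007086905539453188 [ 1.49091241  0.15490171 -1.77021905]
shift [-0.005 -0.    -0.   ] turn [ 0.003 -0.003 -0.   ]
axes [[0.002, -0.999, 0.037], [0.007, 0.037, 0.999], [-1.0, -0.001, 0.007]] [ 0.55578094 -0.07867016  0.17445669]
[219 132]
[227 120]
```

View pics/held.png

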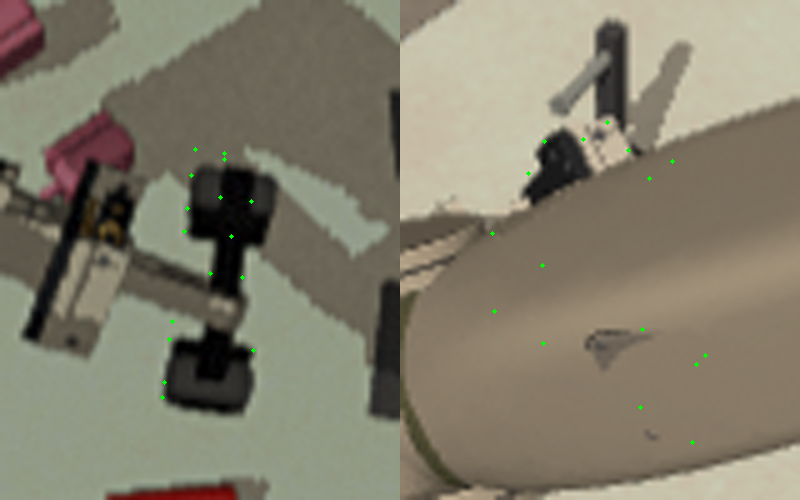

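The top view (left panel) shows the held muffs upright: far cup at about x 187-275, y 165-243 and near cup at x 165-255, y 340-412, joined by the band strip. The arm blocks the side view. I'll compare with the model numerically.

```bash
python3 - <<'E'
from plan import *
from plant import imaging
s=robot.read_state();c=imaging.read_camera("top")
Tg=tool(np.eye(3),np.zeros(3),1,PH,-1);R=Ro.from_rotvec(s["orientation"]).as_matrix();Rm=R@Tg[1].T;om=s["tool_pos"]-Rm@Tg[0]
f=lambda *p:((proj(c,[Rm@(np.array(p)/1e3)+om])[0]-[219,132]+.5)*5).round(0)
for p in[(-33,-82,0),(-33,-82,60),(-33,82,0),(-33,82,60),(-33,0,30),(-33,-61,30),(-33,61,30),(-128,0,30),(-75,-66,30),(-75,66,30)]:print(p,f(*p))
print("tcp",((proj(c,[s["tool_pos"]])[0]-[219,132]+.5)*5))
g=c["frame"].max(2)
for v in range(162,220,2):
    print(v,g[v,250:278].tolist())
E
```

```text
(-33, -82, 0) [281. 160.]
(-33, -82, 60) [195. 149.]
(-33, 82, 0) [253. 393.]
(-33, 82, 60) [164. 382.]
(-33, 0, 30) [224. 270.]
(-33, -61, 30) [235. 184.]
(-33, 61, 30) [212. 357.]
(-128, 0, 30) [231. 237.]
(-75, -66, 30) [239. 160.]
(-75, 66, 30) [214. 353.]
tcp [244.00172155 313.74683866]
162 [105, 105, 103, 105, 101, 102, 104, 107, 106, 106, 107, 107, 106, 107, 108, 107, 105, 109, 130, 137, 136, 137, 134, 106, 106, 104, 105, 108]
164 [102, 104, 105, 106, 103, 105, 107, 110, 104, 84, 97, 95, 95, 109, 88, 95, 95, 92, 111, 135, 137, 157, 159, 157, 155, 136, 133, 110]
166 [104, 107, 133, 107, 105, 106, 108, 96, 42, 36, 41, 41, 43, 30, 9, 9, 9, 10, 13, 44, 82, 86, 117, 143, 157, 157, 156, 157]
168 [137, 156, 157, 156, 156, 110, 104, 47, 35, 45, 46, 45, 47, 17, 8, 11, 15, 5, 4, 18, 46, 41, 36, 40, 82, 157, 159, 154]
170 [156, 155, 154, 156, 157, 160, 139, 43, 39, 49, 47, 49, 51, 16, 7, 5, 9, 1, 7, 23, 50, 49, 43, 43, 80, 112, 134, 155]
172 [153, 156, 156, 156, 157, 159, 127, 33, 24, 36, 40, 43, 47, 17, 7, 8, 12, 8, 9, 34, 51, 48, 43, 43, 86, 108, 107, 108]
174 [154, 154, 154, 156, 156,
[... 2238 characters left out ...]
 154, 154, 153, 153]
210 [158, 118, 35, 29, 35, 42, 44, 45, 46, 45, 49, 48, 47, 49, 48, 49, 47, 43, 45, 115, 156, 155, 154, 154, 154, 152, 154, 153]
212 [159, 145, 85, 43, 40, 13, 8, 9, 7, 7, 13, 21, 22, 28, 25, 33, 27, 30, 85, 157, 158, 155, 155, 153, 154, 154, 153, 154]
214 [155, 156, 156, 159, 160, 135, 126, 128, 127, 122, 94, 92, 66, 64, 63, 53, 75, 122, 159, 158, 156, 152, 154, 155, 155, 154, 154, 154]
216 [155, 154, 154, 154, 156, 151, 154, 155, 156, 157, 155, 158, 159, 160, 157, 159, 155, 156, 156, 152, 155, 154, 154, 155, 153, 153, 154, 155]
218 [153, 153, 155, 155, 154, 153, 155, 152, 151, 151, 150, 152, 153, 151, 153, 154, 154, 154, 154, 150, 154, 153, 156, 155, 153, 150, 154, 154]
```

Measured against the model, the held muffs sit about 9 mm toward the robot: the grip is that much too close to the crown. That leaves too little room between the inner finger and the flange. There is plenty of time, so I'll set them back down and regrip 10 mm further out.

```bash
cat > back.py <<'E'
from plan import *
s=robot.read_state();print(s["t"],s["tool_pos"])
go(s,(.4117,.1414,.1966),Ro.from_rotvec([-1.192,-2.663,-.148]).as_matrix())
E
python3 back.py
```

```text
8.45 [ 0.51124726 -0.06237066  0.28717191]
shift [ 0.915  0.121 -0.8  ] turn [-0.793  0.62  -0.058]
```

Call:
jog_arm:
  rows:
    - [[0.08, 0.01, -0.07], [-0.07, 0.055, -0.005]]
    - [[0.16, 0.02, -0.14], [-0.14, 0.11, -0.01]]
    - [[0.24, 0.03, -0.21], [-0.21, 0.165, -0.015]]
    - [[0.32, 0.04, -0.28], [-0.28, 0.22, -0.02]]
    - [[0.4, 0.05, -0.35], [-0.35, 0.275, -0.025]]

```text
t: 8.95
tool_pos: [0.4674, 0.0282, 0.2483]
orientation: [1.149, 2.687, -1.149]
force: [-0.4, -0.1, -1.4]
opening: 0.0074
gripper_force: 49.9
```

```bash
python3 back.py
```

```text
8.95 [0.46742942 0.02820845 0.24825996]
shift [ 0.628  0.25  -0.091] turn [-0.439  0.344 -0.032]
```

Call:
jog_arm:
  rows:
    - [[0.11, 0.04, -0.01], [-0.07, 0.055, -0.005]]
    - [[0.22, 0.09, -0.03], [-0.14, 0.11, -0.01]]
    - [[0.33, 0.13, -0.04], [-0.21, 0.165, -0.015]]
    - [[0.44, 0.17, -0.06], [-0.28, 0.22, -0.02]]
    - [[0.55, 0.22, -0.08], [-0.35, 0.275, -0.025]]

```text
t: 9.45
tool_pos: [0.4189, 0.1265, 0.2031]
orientation: [-1.206, -2.707, 0.107]
force: [-0.6, 0.0, -3.1]
opening: 0.0076
gripper_force: 49.8
```

```bash
python3 back.py
```

```text
9.45 [0.41889568 0.12653286 0.20311071]
shift [0.075 0.028 0.039] turn [-0.089  0.071 -0.008]
```

Call:
jog_arm:
  rows:
    - [[0.04, 0.014, 0.02], [-0.045, 0.035, -0.004]]
    - [[0.075, 0.028, 0.039], [-0.089, 0.071, -0.008]]
    - [[0.075, 0.028, 0.039], [-0.089, 0.071, -0.008]]
    - [[0.075, 0.028, 0.039], [-0.089, 0.071, -0.008]]

```text
t: 9.85
tool_pos: [0.4111, 0.1394, 0.1953]
orientation: [-1.194, -2.661, -0.135]
force: [0.1, 0.2, -2.1]
opening: 0.0077
gripper_force: 49.8
```

```bash
sed -i 's/(.4117,.1414,.1966)/(.4128,.142,.018)/' back.py; python3 back.py
```

```text
9.85 [0.41108847 0.13942313 0.1952746 ]
shift [-0.207  0.021  0.862] turn [-0.005  0.001 -0.002]
```

Call:
jog_arm:
  rows:
    - [[-0.05, 0.01, 0.2], [0, 0, 0]]
    - [[-0.1, 0.02, 0.4], [0, 0, 0]]
    - [[-0.14, 0.02, 0.6], [-0.005, 0, -0.002]]
    - [[-0.18, 0.02, 0.75], [-0.005, 0, -0.002]]
    - [[-0.193, 0.021, 0.8], [-0.005, 0, -0.002]]

```text
t: 10.35
tool_pos: [0.4102, 0.1432, 0.027]
orientation: [-1.187, -2.661, -0.142]
force: [-0.2, -0.4, -2.2]
opening: 0.0075
gripper_force: 49.8
```

Call:
jog_arm:
  rows:
    - [[-0.005, 0, 0.02], [0, 0, 0]]
    - [[-0.01, 0, 0.04], [0, 0, 0]]
    - [[-0.014, 0, 0.058], [0, 0, 0]]
    - [[-0.014, 0, 0.058], [0, 0, 0]]
    - [[-0.014, 0, 0.058], [0, 0, 0]]

```text
t: 10.85
tool_pos: [0.4134, 0.1432, 0.0189]
orientation: [-1.191, -2.665, -0.15]
force: [-0.4, 0.5, -1.1]
opening: 0.0078
gripper_force: 49.8
```

Call:
jog_arm:
  rows:
    - [[-0.003, 0, 0.012], [0, 0, 0]]
    - [[-0.003, 0, 0.012], [0, 0, 0]]
    - [[-0.003, 0, 0.012], [0, 0, 0]]

```text
t: 11.15
tool_pos: [0.4132, 0.1432, 0.016]
orientation: [-1.191, -2.664, -0.15]
force: [0.8, 0.7, 0.5]
opening: 0.0078
gripper_force: 49.8
```

Call:
jog_arm:
  rows:
    - [[0, 0, 0], [0, 0, 0]]
    - [[0, 0, 0], [0, 0, 0]]
    - [[0, 0, 0], [0, 0, 0]]
    - [[0, 0, 0], [0, 0, 0]]
    - [[0, 0, 0], [0, 0, 0]]
  hand: 0.49

```text
t: 11.65
tool_pos: [0.4126, 0.1432, 0.0155]
orientation: [-1.19, -2.664, -0.149]
force: [-0.6, -0.1, -0.2]
opening: 0.0236
gripper_force: 0.0
```

```bash
python3 - <<'E'
from plan import *
from plant import imaging
d=imaging.read_camera("side");g=d["frame"].max(2)
s=robot.read_state();print(s["t"],s["tool_pos"],s["force"],s["opening"])
tg=pk[1][:,0]*[1,1,0];tg/=np.linalg.norm(tg);print(tg)
go(s,np.r_[s["tool_pos"][:2]+.010*tg[:2],.0155],pk[1])
for v in range(262,292,2): print(v,g[v,250:280].tolist())
E
```

```text
11.7 [0.41262773 0.14316865 0.0155307 ] [ 0.60585984 -0.15890978 -0.09028164] 0.02393331737049916
[-0.66987835  0.74247088  0.        ]
shift [ 0.048 -0.     0.012] turn [ 0.002  0.001 -0.002]
262 [202, 201, 136, 94, 95, 94, 75, 88, 88, 88, 88, 87, 49, 129, 137, 140, 140, 140, 135, 142, 185, 83, 107, 106, 108, 107, 105, 75, 80, 81]
264 [202, 202, 202, 202, 202, 201, 137, 191, 188, 187, 188, 183, 61, 19, 73, 138, 138, 139, 139, 139, 131, 87, 188, 188, 188, 188, 184, 120, 135, 136]
266 [202, 202, 203, 202, 202, 201, 168, 192, 188, 188, 188, 184, 64, 11, 15, 60, 129, 140, 137, 133, 129, 90, 187, 187, 188, 188, 186, 135, 136, 136]
268 [202, 202, 201, 202, 202, 202, 202, 192, 187, 187, 187, 184, 58, 8, 16, 19, 27, 73, 136, 138, 135, 90, 188, 188, 188, 188, 179, 134, 136, 140]
270 [202, 201, 202, 202, 203, 202, 202, 189, 187, 188, 188, 182, 64, 80, 7, 15, 20, 46, 134, 133, 131, 92, 188, 188, 188, 184, 163, 136, 134, 147]
272 [202, 203, 203, 202, 202, 202, 202, 183, 188, 188, 188, 184, 111, 138, 97, 23, 19, 38, 108, 138, 130, 94, 188, 188, 188, 181, 135, 135, 148, 198]
274 [202, 202, 202, 2
[... 619 characters left out ...]
 202, 201, 173, 171, 132, 102, 36, 21, 17, 9, 25, 95, 182, 202, 202, 201, 201, 202, 202, 202, 202, 202, 201, 201]
284 [136, 140, 138, 137, 140, 200, 132, 134, 136, 107, 53, 19, 20, 14, 19, 76, 170, 202, 201, 201, 202, 201, 202, 202, 202, 201, 200, 201, 202, 201]
286 [138, 138, 138, 140, 139, 135, 103, 94, 50, 20, 21, 13, 13, 59, 165, 202, 202, 202, 201, 201, 201, 202, 201, 202, 202, 201, 201, 202, 202, 202]
288 [133, 136, 102, 90, 47, 18, 21, 21, 18, 17, 13, 37, 129, 187, 201, 201, 202, 202, 201, 201, 202, 201, 201, 201, 202, 201, 202, 201, 201, 202]
290 [44, 19, 21, 21, 17, 18, 13, 14, 13, 26, 98, 180, 201, 201, 201, 202, 202, 201, 201, 201, 202, 202, 202, 201, 201, 201, 201, 202, 201, 201]
```

Call:
jog_arm:
  rows:
    - [[0.025, 0, 0.006], [0, 0, 0]]
    - [[0.048, 0, 0.012], [0, 0, 0]]
    - [[0.048, 0, 0.012], [0, 0, 0]]
    - [[0.048, 0, 0.012], [0, 0, 0]]

```text
t: 12.1
tool_pos: [0.4059, 0.1507, 0.0155]
orientation: [-1.19, -2.664, -0.149]
force: [-0.4, -0.4, -0.4]
opening: 0.0237
gripper_force: 0.0
```

Call:
jog_arm:
  rows:
    - [[0, 0, 0], [0, 0, 0]]
    - [[0, 0, 0], [0, 0, 0]]
    - [[0, 0, 0], [0, 0, 0]]
    - [[0, 0, 0], [0, 0, 0]]
    - [[0, 0, 0], [0, 0, 0]]
  hand: 1

```text
t: 12.6
tool_pos: [0.4062, 0.1505, 0.0155]
orientation: [-1.19, -2.664, -0.149]
force: [-0.3, 0.3, 0.4]
opening: 0.0076
gripper_force: 49.8
```

Call:
jog_arm:
  rows:
    - [[0.02, 0, -0.08], [0, 0, 0]]
    - [[0.05, 0, -0.2], [0, 0, 0]]
    - [[0.1, 0, -0.4], [0, 0, 0]]
    - [[0.155, 0, -0.63], [0, 0, 0]]
    - [[0.23, 0, -0.94], [0, 0, 0]]

```text
t: 13.1
tool_pos: [0.4048, 0.1496, 0.196]
orientation: [-1.19, -2.662, -0.146]
force: [1.0, -0.0, -1.9]
opening: 0.0076
gripper_force: 49.8
```

```bash
cat > pre.py <<'E'
from plan import *
s=robot.read_state();print(s["t"],s["tool_pos"],s["force"],s["opening"])
go(s,*hang(-.17,.06))
E
python3 pre.py
```

```text
13.1 [0.40478675 0.14964967 0.19603141] [ 1.01855011 -0.0429053  -1.91629095] 0.0075981713766064265
shift [-1.004 -0.308 -0.719] turn [ 0.795 -0.623  0.058]
```

Call:
jog_arm:
  rows:
    - [[-0.08, -0.02, -0.06], [0.06, -0.047, 0.004]]
    - [[-0.17, -0.05, -0.12], [0.13, -0.1, 0.01]]
    - [[-0.26, -0.08, -0.18], [0.2, -0.157, 0.015]]
    - [[-0.35, -0.11, -0.25], [0.27, -0.21, 0.02]]
    - [[-0.44, -0.14, -0.32], [0.34, -0.266, 0.025]]

```text
t: 13.6
tool_pos: [0.4531, 0.0557, 0.2372]
orientation: [-1.178, -2.73, 0.857]
force: [-0.0, -0.0, -3.2]
opening: 0.0076
gripper_force: 49.9
```

```bash
python3 pre.py
```

```text
13.6 [0.45314601 0.05573492 0.2372306 ] [-0.00901908 -0.04767136 -3.1732398 ] 0.007649255778602532
shift [-0.655 -0.262 -0.007] turn [ 0.454 -0.354  0.031]
```

Call:
jog_arm:
  rows:
    - [[-0.1, -0.04, 0], [0.07, -0.055, 0.005]]
    - [[-0.2, -0.08, 0], [0.14, -0.11, 0.01]]
    - [[-0.3, -0.12, 0], [0.21, -0.165, 0.015]]
    - [[-0.42, -0.17, 0], [0.28, -0.22, 0.02]]
    - [[-0.52, -0.2, 0], [0.35, -0.275, 0.025]]

```text
t: 14.1
tool_pos: [0.5005, -0.0377, 0.2741]
orientation: [0.931, 2.266, -1.744]
force: [-0.1, 0.1, -1.7]
opening: 0.0078
gripper_force: 49.9
```

```bash
python3 pre.py
```

```text
14.1 [ 0.50049092 -0.03769745  0.27406458] [-0.05338898  0.10389415 -1.67181906] 0.007780037281475267
shift [-0.124 -0.04   0.078] turn [ 0.104 -0.079  0.006]
```

Call:
jog_arm:
  rows:
    - [[-0.06, -0.02, 0.04], [0.05, -0.04, 0.003]]
    - [[-0.124, -0.04, 0.078], [0.1, -0.078, 0.006]]
    - [[-0.124, -0.04, 0.078], [0.104, -0.079, 0.006]]
    - [[-0.124, -0.04, 0.078], [0.104, -0.079, 0.006]]
    - [[-0.124, -0.04, 0.078], [0.104, -0.079, 0.006]]

```text
t: 14.6
tool_pos: [0.5112, -0.0622, 0.2868]
orientation: [0.839, 2.073, -1.941]
force: [-0.9, -0.1, -2.1]
opening: 0.0075
gripper_force: 49.9
```

```bash
cat > meas.py <<'E'
from plan import *
from plant import imaging
s=robot.read_state();c=imaging.read_camera("top")
print(s["t"],s["tool_pos"],s["force"])
Tg=tool(np.eye(3),np.zeros(3),1,PH,-1);R=Ro.from_rotvec(s["orientation"]).as_matrix();Rm=R@Tg[1].T;om=s["tool_pos"]-Rm@Tg[0]
W=lambda *p:Rm@(np.array(p)/1e3)+om
print("axes err deg",np.degrees(Ro.from_matrix(Rh.T@Rm).as_rotvec()).round(2),"crown",W(-120,0,30).round(4))
for p in[(-75,-70,30),(-75,70,30),(-33,-80,30),(33,82,30),(-128,0,30),(-128,10,30)]:print(p,proj(c,[W(*p)])[0].round(1))
u,v=proj(c,[W(-128,0,30)])[0];g=c["frame"].max(2);v0=int(v)
# dark strip centreline & leg ends
for v in range(v0-20,v0+38): 
    x=np.arange(int(u)-14,int(u)+14);print(v,x[0],g[v,x].tolist())
E
python3 meas.py; python3 pre.py
```

```text
14.6 [ 0.51124202 -0.06220089  0.28680702] [-0.85229293 -0.12298764 -2.08830979]
axes err deg [ 0.1  -0.46 -0.08] crown [ 0.5568 -0.0494  0.2949]
(-75, -70, 30) [266.4 162.4]
(-75, 70, 30) [261.2 203.4]
(-33, -80, 30) [266.  163.1]
(33, 82, 30) [259.3 212.1]
(-128, 0, 30) [264.7 178.9]
(-128, 10, 30) [264.4 181.9]
158 250 [106, 104, 106, 109, 108, 107, 107, 105, 105, 106, 103, 105, 107, 109, 108, 107, 108, 108, 105, 106, 105, 106, 108, 106, 108, 107, 106, 108]
159 250 [104, 106, 106, 108, 109, 104, 102, 106, 106, 107, 102, 105, 108, 108, 108, 108, 108, 107, 105, 110, 107, 106, 106, 107, 107, 108, 107, 107]
160 250 [104, 105, 104, 106, 104, 105, 104, 105, 109, 105, 103, 106, 109, 110, 109, 107, 110, 108, 108, 108, 107, 107, 109, 108, 109, 107, 109, 109]
161 250 [108, 107, 104, 104, 102, 104, 106, 108, 108, 108, 108, 109, 109, 109, 95, 94, 109, 113, 136, 109, 112, 111, 109, 106, 106, 103, 107, 108]
162 250 [105, 106, 105, 104, 102, 104, 108, 108, 86, 84, 84, 83, 85, 89, 58, 56, 76, 83, 112, 96, 139, 142, 135, 109, 106, 103, 106, 106]
163 250 [103, 103, 105, 105, 103, 104, 107, 93, 53, 
[... 6403 characters left out ...]
, 128, 128, 125, 123, 98, 94, 97, 100, 128, 158, 158, 154, 155, 154, 156, 155, 154, 153, 153]
213 250 [153, 154, 154, 155, 157, 156, 156, 157, 157, 158, 159, 158, 157, 145, 143, 142, 144, 155, 158, 155, 156, 154, 154, 156, 153, 155, 155, 154]
214 250 [153, 154, 154, 155, 154, 154, 153, 155, 156, 154, 155, 154, 156, 155, 156, 154, 155, 156, 156, 156, 155, 153, 152, 153, 156, 155, 153, 154]
215 250 [154, 153, 151, 154, 154, 153, 151, 153, 153, 154, 154, 155, 154, 154, 155, 154, 152, 152, 154, 151, 153, 153, 152, 153, 154, 151, 155, 154]
14.65 [ 0.51136942 -0.06218901  0.28721797] [-0.54420742 -0.10384196 -1.09613276] 0.007608574778246055
shift [-0.002  0.002  0.001] turn [ 0.004 -0.003 -0.   ]
```

The regrip is good: in the top view the leg and cup edges now match the model to about 1 px. Next, traverse over the bar.

```bash
cat > tgt.py <<'E'
from plan import *
import sys
s=robot.read_state();print(s["t"],s["tool_pos"],s["force"],s["q"].round(2))
p,R=hang(float(sys.argv[1]),float(sys.argv[2]));go(s,p+[-.001,0,0],R)
E
python3 tgt.py 0 .035
```

```text
14.65 [ 0.51136942 -0.06218901  0.28721797] [-0.54420742 -0.10384196 -1.09613276] [ 0.39  0.57  1.45 -1.14  2.07 -0.45]
shift [-0.147  0.102  0.843] turn [ 0.004 -0.003 -0.   ]
```

Call:
jog_arm:
  rows:
    - [[-0.02, 0.015, 0.12], [0, 0, 0]]
    - [[-0.05, 0.035, 0.3], [0.004, -0.003, 0]]
    - [[-0.085, 0.06, 0.5], [0.004, -0.003, 0]]
    - [[-0.115, 0.08, 0.65], [0.004, -0.003, 0]]
    - [[-0.13, 0.09, 0.75], [0.004, -0.003, 0]]

```text
t: 15.15
tool_pos: [0.505, -0.2159, 0.2653]
orientation: [0.837, 2.064, -1.95]
force: [-0.4, 0.0, -1.8]
opening: 0.0079
gripper_force: 49.9
```

```bash
python3 tgt.py 0 .035
```

```text
15.15 [ 0.50502773 -0.2158775   0.26526478] [-0.3616939   0.01470966 -1.75540783] [ 0.16  0.47  1.63 -1.25  1.85 -0.44]
shift [-0.014  0.015  0.082] turn [-0.001 -0.001 -0.001]
```

Call:
jog_arm:
  rows:
    - [[-0.014, 0.015, 0.08], [0, 0, 0]]
    - [[-0.014, 0.015, 0.08], [0, 0, 0]]
    - [[-0.014, 0.015, 0.08], [0, 0, 0]]
    - [[-0.014, 0.015, 0.08], [0, 0, 0]]

```text
t: 15.55
tool_pos: [0.5057, -0.2297, 0.2618]
orientation: [0.833, 2.063, -1.951]
force: [0.4, -0.0, -2.2]
opening: 0.0077
gripper_force: 49.9
```

```bash
python3 tgt.py 0 .008; python3 - <<'E'
from plant import imaging
import cv2,numpy as np
O=[]
c=imaging.read_camera("top");d=imaging.read_camera("side")
a=cv2.resize(c["frame"][150:230,270:350,::-1],(400,400),interpolation=cv2.INTER_CUBIC)
b=cv2.resize(d["frame"][100:200,260:360,::-1],(400,400),interpolation=cv2.INTER_CUBIC)
cv2.imwrite("pics/over.png",np.hstack([a,b]))
E
```

```text
15.55 [ 0.50567512 -0.22965518  0.26180663] [ 0.38131302 -0.00689855 -2.17464461] [ 0.14  0.47  1.64 -1.26  1.83 -0.44]
shift [0.065 0.113 0.031] turn [-0.001  0.001  0.   ]
```

View pics/over.png

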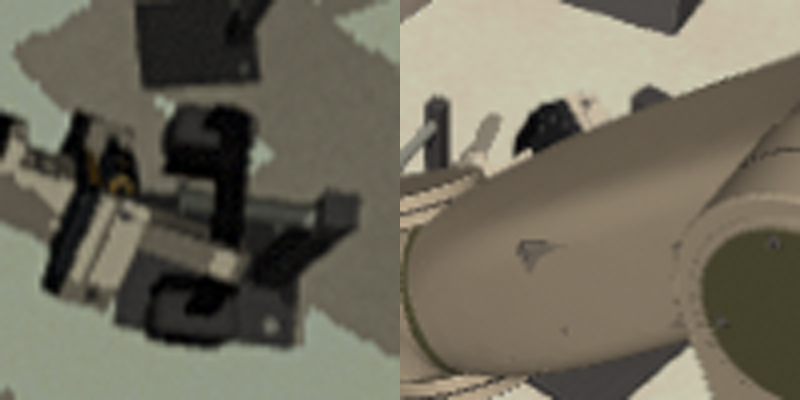

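```bash
cat > m2.py <<'E'
from plan import *
from plant import imaging
s=robot.read_state();c=imaging.read_camera("top")
Tg=tool(np.eye(3),np.zeros(3),1,PH,-1);R=Ro.from_rotvec(s["orientation"]).as_matrix();Rm=R@Tg[1].T;om=s["tool_pos"]-Rm@Tg[0]
W=lambda *p:proj(c,[Rm@(np.array(p)/1e3)+om])[0].round(1)
HY=np.array([-HX[1],HX[0],0]);H=lambda x,y,z:proj(c,[np.array([.5515,-.2195,z/1e3])+HX*x/1e3+HY*y/1e3])[0].round(1)
print(s["tool_pos"],"crown",(Rm@np.array([-.12,0,.03])+om).round(4))
print("far leg",W(-75,-70,30),"near leg end",W(-33,70,30),"far cup",W(-33,-82,30),"near cup",W(33,82,30),"crown z40/20",W(-128,0,40),W(-128,0,20))
print("bar far/near @x=25",H(25,8,227),H(25,-8,227),"flange far/near",H(-26,12,227),H(-26,-12,227),"flange left",H(-29,0,227),"post",H(62,12,259),H(62,-12,259))
g=c["frame"].max(2)
print("cols 313..323 rows 164..224");
for v in list(range(166,174))+list(range(184,200))+list(range(206,222)): print(v,g[v,301:345].tolist())
E
python3 m2.py
```

```text
[ 0.50571138 -0.22960221  0.2616286 ] crown [ 0.5513 -0.2166  0.2694]
far leg [315.  170.8] near leg end [309.1 213.2] far cup [313.2 170.7] near cup [305.8 219.3] crown z40/20 [312.8 186.9] [319.  187.7]
bar far/near @x=25 [321.7 189.3] [321.3 193.9] flange far/near [306.7 186.1] [306.  193.1] flange left [305.4 189.5] post [334.9 187.4] [334.3 194.6]
cols 313..323 rows 164..224
166 [33, 28, 32, 28, 31, 30, 32, 33, 30, 32, 39, 42, 41, 50, 50, 49, 45, 52, 64, 66, 67, 96, 105, 105, 104, 103, 101, 100, 102, 102, 105, 104, 104, 102, 104, 104, 105, 103, 102, 103, 104, 102, 105, 106]
167 [48, 49, 65, 66, 69, 69, 83, 84, 86, 86, 86, 85, 85, 90, 92, 90, 86, 88, 98, 97, 98, 106, 106, 103, 103, 103, 100, 103, 103, 103, 102, 102, 103, 102, 104, 104, 105, 104, 108, 104, 105, 101, 103, 103]
168 [92, 88, 94, 94, 98, 99, 108, 109, 111, 110, 110, 108, 109, 110, 111, 109, 108, 104, 106, 106, 103, 106, 105, 105, 103, 101, 104, 102, 104, 103, 104, 102, 102, 100, 104, 102, 104, 104, 104, 105, 104, 102, 101, 102]
169 [134, 108, 107, 109, 106, 107, 108, 112, 110, 110, 108, 109, 108, 112, 112, 110, 108, 1
[... 6420 characters left out ...]
 154, 155, 156, 152, 136, 137, 129]
219 [145, 143, 128, 124, 125, 122, 95, 94, 91, 67, 66, 72, 84, 125, 137, 144, 144, 135, 133, 131, 131, 127, 124, 102, 96, 77, 80, 105, 135, 138, 155, 153, 153, 153, 155, 152, 152, 153, 154, 155, 153, 155, 156, 154]
220 [155, 156, 156, 156, 155, 154, 143, 141, 144, 132, 133, 135, 138, 157, 157, 155, 155, 156, 156, 157, 155, 158, 155, 144, 142, 134, 134, 146, 155, 156, 155, 153, 151, 152, 152, 153, 153, 152, 153, 153, 153, 153, 154, 156]
221 [153, 153, 154, 155, 156, 155, 157, 156, 156, 157, 155, 156, 155, 156, 154, 154, 153, 155, 154, 154, 155, 155, 157, 155, 157, 156, 155, 154, 155, 154, 153, 154, 153, 153, 154, 153, 154, 150, 154, 153, 153, 153, 154, 154]
```

The top view (left panel) shows the band across the bar at about (230,205). The flange is at (190,195) on one side, the post at (335,210) on the other, and the cups on either side. By the pixel rows, bar and muffs agree with the plan to about 0.4 px, so I'll lower.

Call:
jog_arm:
  rows:
    - [[0.015, 0.028, 0.01], [0, 0, 0]]
    - [[0.03, 0.056, 0.016], [0, 0, 0]]
    - [[0.048, 0.085, 0.024], [0, 0, 0]]
    - [[0.065, 0.113, 0.031], [0, 0, 0]]
    - [[0.065, 0.113, 0.031], [0, 0, 0]]

```text
t: 16.2
tool_pos: [0.5038, -0.2336, 0.2333]
orientation: [0.831, 2.065, -1.955]
force: [0.4, -0.9, -1.9]
opening: 0.0077
gripper_force: 49.9
```

```bash
python3 tgt.py 0 .00; python3 tgt.py 0 .003
```

```text
16.2 [ 0.50382078 -0.23356523  0.23326647] [ 0.36208694 -0.8936873  -1.91082995] [ 0.13  0.52  1.65 -1.25  1.81 -0.4 ]
shift [ 0.012  0.029 -0.003] turn [-0.002  0.001  0.002]
16.2 [ 0.50382078 -0.23356523  0.23326647] [ 0.36208694 -0.8936873  -1.91082995] [ 0.13  0.52  1.65 -1.25  1.81 -0.4 ]
shift [ 0.005  0.016 -0.005] turn [-0.002  0.001  0.002]
```

Call:
jog_arm:
  rows:
    - [[0.002, 0.004, 0], [0, 0, 0]]
    - [[0.005, 0.009, 0.001], [0, 0, 0]]
    - [[0.007, 0.013, 0.002], [0, 0, 0]]
    - [[0.009, 0.017, 0.002], [0, 0, 0]]
    - [[0.009, 0.017, 0.002], [0, 0, 0]]

```text
t: 16.7
tool_pos: [0.5046, -0.2334, 0.2309]
orientation: [0.833, 2.063, -1.953]
force: [1.0, -0.7, -1.1]
opening: 0.0078
gripper_force: 49.9
```

Call:
jog_arm:
  rows:
    - [[0.002, 0.004, 0], [0, 0, 0]]
    - [[0.005, 0.009, 0.001], [0, 0, 0]]
    - [[0.005, 0.009, 0.001], [0, 0, 0]]
    - [[0.005, 0.009, 0.001], [0, 0, 0]]

```text
t: 17.1
tool_pos: [0.5046, -0.2333, 0.2288]
orientation: [0.833, 2.063, -1.953]
force: [-0.4, 0.5, -1.9]
opening: 0.0074
gripper_force: 49.9
```

Call:
jog_arm:
  rows:
    - [[0.001, 0.002, 0], [0, 0, 0]]
    - [[0.0024, 0.0044, 0.0004], [0, 0, 0]]
    - [[0.0024, 0.0044, 0.0004], [0, 0, 0]]
    - [[0.0024, 0.0044, 0.0004], [0, 0, 0]]

```text
t: 17.5
tool_pos: [0.5046, -0.2333, 0.2278]
orientation: [0.833, 2.063, -1.953]
force: [1.0, -0.6, -2.0]
opening: 0.0076
gripper_force: 49.9
```

Call:
jog_arm:
  rows:
    - [[0.001, 0.002, 0], [0, 0, 0]]
    - [[0.0024, 0.0044, 0.0004], [0, 0, 0]]
    - [[0.0024, 0.0044, 0.0004], [0, 0, 0]]
    - [[0.0024, 0.0044, 0.0004], [0, 0, 0]]

```text
t: 17.9
tool_pos: [0.5047, -0.2333, 0.2268]
orientation: [0.833, 2.063, -1.953]
force: [-0.5, 0.6, -0.9]
opening: 0.0073
gripper_force: 49.9
```

Call:
jog_arm:
  rows:
    - [[0.001, 0.002, 0], [0, 0, 0]]
    - [[0.0024, 0.0044, 0.0004], [0, 0, 0]]
    - [[0.0024, 0.0044, 0.0004], [0, 0, 0]]
    - [[0.0024, 0.0044, 0.0004], [0, 0, 0]]

```text
t: 18.3
tool_pos: [0.5048, -0.2332, 0.2263]
orientation: [0.833, 2.062, -1.953]
force: [-0.5, -0.0, 3.3]
opening: 0.008
gripper_force: 49.8
```

Call:
jog_arm:
  rows:
    - [[0.001, 0.002, 0], [0, 0, 0]]
    - [[0.0024, 0.0044, 0.0004], [0, 0, 0]]
    - [[0.0024, 0.0044, 0.0004], [0, 0, 0]]
    - [[0.0024, 0.0044, 0.0004], [0, 0, 0]]

```text
t: 18.7
tool_pos: [0.5048, -0.2332, 0.2259]
orientation: [0.834, 2.061, -1.953]
force: [-1.5, 0.5, 6.4]
opening: 0.0074
gripper_force: 49.7
```

The bar now carries them, with an upward force of +6 N. I'll ease slightly, then open partway.

Call:
jog_arm:
  rows:
    - [[-0.002, -0.0035, 0], [0, 0, 0]]
    - [[-0.002, -0.0035, 0], [0, 0, 0]]
    - [[-0.002, -0.0035, 0], [0, 0, 0]]

```text
t: 19.0
tool_pos: [0.5048, -0.2333, 0.226]
orientation: [0.833, 2.062, -1.953]
force: [-1.8, 1.0, 5.2]
opening: 0.008
gripper_force: 49.7
```

Call:
jog_arm:
  rows:
    - [[0, 0, 0], [0, 0, 0]]
    - [[0, 0, 0], [0, 0, 0]]
    - [[0, 0, 0], [0, 0, 0]]
    - [[0, 0, 0], [0, 0, 0]]
    - [[0, 0, 0], [0, 0, 0]]
  hand: 0.61

```text
t: 19.5
tool_pos: [0.5047, -0.2333, 0.2254]
orientation: [0.832, 2.064, -1.953]
force: [0.5, 0.2, -0.7]
opening: 0.018
gripper_force: 0.0
```

```bash
python3 - <<'E'
from plan import *
s=robot.read_state();print(s["t"],s["tool_pos"],s["force"],s["opening"],s["gripper_force"])
go(s,s["tool_pos"]-HX*.18,Ro.from_rotvec(s["orientation"]).as_matrix())
E
python3 m2.py|head -3
```

```text
19.5 [ 0.50469714 -0.23328511  0.22543399] [ 0.46664419  0.16805986 -0.71549658] 0.018031180453328313 0.0
shift [ 0.217 -0.002 -0.873] turn [ 0. -0.  0.]
[ 0.50469714 -0.23328511  0.22543399] crown [ 0.5503 -0.2203  0.2332]
far leg [314.2 173.9] near leg end [308.4 215.2] far cup [312.5 173.7] near cup [305.3 221.1] crown z40/20 [312.  189.7] [318.  190.5]
bar far/near @x=25 [321.7 189.3] [321.3 193.9] flange far/near [306.7 186.1] [306.  193.1] flange left [305.4 189.5] post [334.9 187.4] [334.3 194.6]
```

Call:
jog_arm:
  rows:
    - [[0.011, 0, -0.044], [0, 0, 0]]
    - [[0.03, 0, -0.12], [0, 0, 0]]
    - [[0.05, 0, -0.2], [0, 0, 0]]
    - [[0.07, 0, -0.28], [0, 0, 0]]
    - [[0.07, 0, -0.28], [0, 0, 0]]

```text
t: 20.05
tool_pos: [0.5075, -0.1729, 0.2255]
orientation: [0.83, 2.063, -1.951]
force: [0.1, -0.4, -0.0]
opening: 0.0181
gripper_force: 0.0
```

Call:
jog_arm:
  rows:
    - [[0.03, 0, -0.12], [0, 0, 0]]
    - [[0.08, 0, -0.3], [0, 0, 0]]
    - [[0.13, 0, -0.5], [0, 0, 0]]
    - [[0.18, 0, -0.7], [0, 0, 0]]
    - [[0.18, 0, -0.7], [0, 0, 0]]

```text
t: 20.55
tool_pos: [0.5116, -0.0268, 0.2246]
orientation: [0.828, 2.064, -1.949]
force: [0.1, -0.1, 0.0]
opening: 0.0183
gripper_force: 0.0
```

```bash
python3 - <<'E'
from plant import imaging,robot
import cv2,numpy as np
s=robot.read_state();print(s["t"],s["tool_pos"],s["force"])
c=imaging.read_camera("top");d=imaging.read_camera("side")
a=cv2.resize(c["frame"][140:240,260:360,::-1],(400,400),interpolation=cv2.INTER_CUBIC)
b=cv2.resize(d["frame"][100:200,260:360,::-1],(400,400),interpolation=cv2.INTER_CUBIC)
cv2.imwrite("pics/end.png",np.hstack([a,b]))
g=c["frame"].max(2)
for v in list(range(168,178))+list(range(208,224)): print(v,g[v,300:325].tolist())
E
```

```text
20.55 [ 0.51155899 -0.02676453  0.22456114] [ 0.10722149 -0.06930863  0.00330376]
168 [90, 89, 88, 97, 110, 112, 144, 159, 160, 161, 157, 159, 157, 159, 157, 159, 158, 157, 157, 156, 155, 152, 155, 153, 154]
169 [107, 107, 106, 105, 107, 108, 130, 132, 133, 130, 133, 156, 157, 158, 157, 157, 157, 156, 156, 155, 155, 153, 153, 154, 154]
170 [107, 105, 105, 107, 107, 105, 105, 105, 107, 105, 107, 129, 135, 153, 131, 130, 129, 129, 130, 130, 130, 152, 150, 151, 152]
171 [107, 104, 108, 105, 106, 105, 104, 102, 104, 104, 104, 106, 109, 128, 110, 109, 107, 106, 104, 106, 108, 125, 127, 149, 157]
172 [107, 104, 107, 106, 107, 106, 90, 94, 103, 108, 105, 107, 105, 110, 109, 111, 109, 109, 106, 107, 103, 102, 104, 128, 156]
173 [107, 107, 108, 109, 97, 87, 66, 66, 81, 83, 84, 82, 78, 78, 80, 80, 87, 97, 110, 109, 104, 100, 101, 106, 128]
174 [109, 108, 108, 110, 77, 69, 62, 59, 64, 64, 61, 36, 15, 15, 23, 25, 40, 59, 82, 99, 105, 103, 100, 104, 105]
175 [108, 111, 110, 102, 59, 70, 70, 71, 70, 67, 51, 16, 0, 0, 4, 1, 5, 13, 38, 70, 89, 104, 104, 103, 102]
176 [109, 109, 108, 76, 54, 71, 73, 
[... 1188 characters left out ...]
3, 12, 11, 20, 25, 26, 30, 29, 34, 36, 33, 38, 38, 41, 54, 67, 51, 49, 42, 40, 32, 32, 32]
219 [96, 51, 39, 31, 19, 19, 19, 7, 5, 6, 5, 11, 21, 29, 48, 70, 92, 102, 92, 90, 88, 89, 84, 83, 68]
220 [143, 126, 128, 124, 94, 93, 92, 66, 42, 41, 31, 45, 51, 61, 91, 96, 104, 108, 106, 107, 107, 110, 108, 106, 100]
221 [155, 156, 157, 158, 144, 144, 144, 133, 127, 128, 127, 129, 131, 133, 134, 107, 105, 105, 103, 105, 103, 108, 108, 105, 107]
222 [152, 156, 156, 156, 155, 156, 157, 157, 158, 159, 157, 158, 157, 158, 156, 137, 136, 132, 106, 102, 104, 103, 104, 105, 106]
223 [152, 152, 154, 154, 154, 154, 155, 155, 154, 155, 154, 155, 154, 155, 155, 155, 156, 156, 131, 109, 131, 107, 104, 103, 104]
```

View pics/end.png

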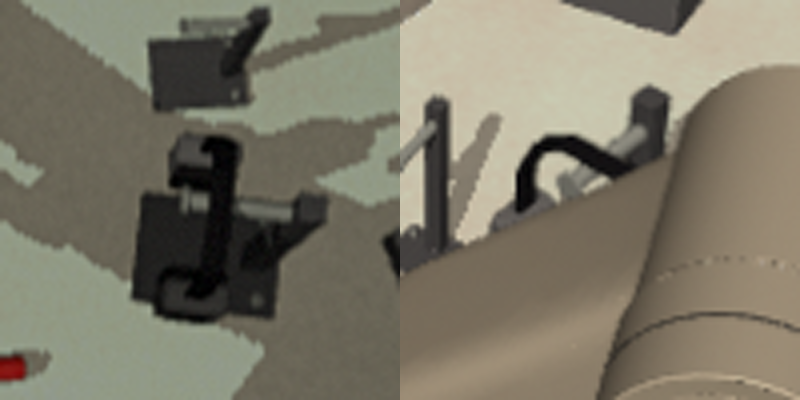

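The final view shows the headband square across the bar at about (222,215), between flange (190,200) and post (310,210), with a cup on each side. The leg and cup edges are within 1.3 px of the upright model. The hand is well clear, so I'll let it settle and hand in.

Call:
jog_arm:
  rows:
    - [[0, 0, -0.1], [0, 0, 0]]
    - [[0, 0, -0.1], [0, 0, 0]]
    - [[0, 0, -0.1], [0, 0, 0]]
    - [[0, 0, -0.1], [0, 0, 0]]
    - [[0, 0, -0.1], [0, 0, 0]]

```text
t: 21.15
tool_pos: [0.5155, -0.0128, 0.2269]
orientation: [0.834, 2.063, -1.954]
force: [0.1, 0.4, 0.6]
opening: 0.0181
gripper_force: 0.0
```

```bash
python3 -c "
from plant import robot
print(robot.close_job())"
```

```text
the job is handed in; nothing more can be done
None
```

The ear defenders hang straight across the bar between flange and post, one cup each side, with the hand about 0.2 m clear; the job was handed in at about 21 s, after one failed first lowering (about 27 N) and one regrip on the bench.

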